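# Lock the strongbox and put its key away

## Robot

A 6-joint arm with a two-finger parallel gripper is mounted at the origin on a cart in front of the work surface, level with it; the furniture and walls round the work are solid. World frame = base frame: x ahead of the robot, y to its left, z up, the work surface at z = 0. Lengths are in m, angles in degrees, forces in N, time in s.
With the tool pointing down it reaches from about 0.35 to 0.8 m from the base axis. Payload 7.3 kg.
Tool frame: the origin (TCP) lies on the centre line of the jaws, within the pads' length; the fingertips stand 11 mm ahead of it and the grasp point (between the pads) lies 8 mm behind it; z points along the fingers, y is the line along which they close (so a half turn about z gives the same grasp; the last joint's range is limited). The gripper opens to 85 mm and grips with 20 to 120 N. Pads are 22 mm wide; open, the fingers measure 114 mm over their backs; the gripper's body (76 mm by 85 mm) begins 54 mm behind the grasp point. The pads swing forward as they close: fully open they stand 13 mm farther back than shut.
Start: joints at [68.812, 19.595, 87.324, -0, 73.075, -8.365], TCP at [0.116, 0.512, 0.242] pointing down, gripper open.
Joint ranges: [-145.02, 145.02], [-44.19, 115.74], [2.07, 154.8], [-57.11, 237.11], [16.16, 152.29], [-177.93, 177.93]. Speed limits (degrees/s): [147.25, 147.25, 180, 180, 180, 180].

## Interface

Orientations are given as [roll, pitch, yaw] about the fixed x, y, z axes, in that order (R = Rz(yaw) Ry(pitch) Rx(roll)).
In Python, from workcell import status, vision, sign_off, models gives the robot as it stands.
- The arm moves only by the tool send_rows, never from a script. Its argument "moves" is a list of rows, each a list of 7 numbers: the turn, a rotation vector about the tool's x, y, z in rad, then the shift along the tool's x, y, z in m, then the finger opening in m, from 0 to 0.0854. In form: [[wx, wy, wz, tx, ty, tz, grip], ...]. A call has 1 to 5 rows; each row is the pose to reach, as a shift and turn from the pose commanded when the call began, along the tool's axes at that moment; what a row does not reach only later rows make up. A row lasts 1/8 s, in which the tool goes at most 62.5 mm and 10.7 degrees, less where a joint would pass 70% of its speed; a pose out of reach is approached as far as the arm can. A call with a gripper value outside its range is refused whole. The fingers move at their own pace and stop on an object; "squeeze" is the grip in N (left out, the last holds). Time passes only in rows, so rows that repeat a pose let the fingers close. It gives the time, the measured TCP pose, the force, the opening and the grip force at its end, in the units of the state.
- status.get_obs(): the state, without advancing time (a new reading comes with each control period).
- vision.read_camera(name): name is "side" or "top" or "wrist"; returns the picture (400x640x3 uint8, blue, green, red); there is no depth.
- vision.get_calibration(name): a dict with "intrinsics" (3x3 intrinsics, pixels), "world_to_cam" (4x4, takes a point from world to camera coordinates). Camera axes: x right, y down, z forward; pixel columns grow to the right and rows downward; lengths in m; the calibration is good to about 2 mm. A picture is of the moment at which its call begins: read the wrist's pose just before it. get_calibration takes no time and is no camera call; for the wrist camera it gives the pose at the moment of the call.
- sign_off(): hands the job in; it is judged then, once.
Trained networks look in the newest picture that a camera, given by its name, has taken for a name from the list of things; names that differ only in an ending like _2 or _b are one class to them, and where a whole thing is asked for, a point or a joint stands for the part that bears it (a point fixed in the world has none). Each returns a list of dicts, best first, with "p" (0 to 1); they miss things now and then, are a little off and sometimes report something else, mostly with a low value. They report only what shows in the picture. A call takes as long as a camera call. They do not tell look-alikes from the thing itself.
- models.silhouettes(camera, target): "region" (400x640 bool, what is visible of it) and "bbox" ([centre column, centre row, width, height] in pixels, round what is visible of it).
The state is a dict: "t": time; "q": joint angles; "joint_velocities": joint speeds; "joint_efforts": joint torques, N m; "position": TCP position; "orientation": TCP orientation; "ft_force": force on the tool from outside, world axes, zero at the start; "ft_torque": the same for the moment, N m; "finger_gap": finger opening in m; "gripper_force": force on a finger pad.
Only numpy, scipy, OpenCV 4.12 (cv2) and the standard library are available. Lean on these libraries where they do the work, as an engineer would, in place of code of your own. Each camera call takes 0.05 s, during which the arm holds its last target. There are 200 camera calls.

## Task

Lock the blue strongbox with the key that stands in its lock: turn the key clockwise until it stops and the bolt is fully thrown, then turn it back to the only position where it will come out, draw it out and leave it lying in the orange key tray. Turn and pull gently, never forcing the key against the lock, and leave everything else where it is.

Things in the scene. Friction and masses are not known exactly. Their poses are not given: they have to be found in the camera images.
- case: Blue steel strongbox, 130 (x) x 150 (y) x 48 mm, fixed to the bench. Origin: centre of its underside; x from its front (lock side) to its back (lid), y to its left, z up. On its front deck a grey steel lock housing, 62 mm high over the bench, holds the round brass lock. Behind it the lid (top at 48 mm) carries a steel keeper, to 62 mm high, for the bolt.
- lock_face (a point): Centre of the brass lock face (48 mm across, 65 mm above the bench), on the vertical lock axis, 33 mm in front of the case's origin. Two rigid stops lie inside, 1.5 rad apart (about 0.15 more with the play), acting on the key's bit 11 to 16 mm from the axis. At the clockwise one (seen from above) the bolt is fully thrown. More than 40 N between key and lock, all contacts added up, ruins it.
- lock_barrel (a point): Middle of the lock barrel, on the lock axis 10 mm below the face; its axes are the case's. The barrel is set with a turn that differs each time: at release the key's x axis is off the case's x by up to 0.45 rad, so feel for it. Release is at the anticlockwise stop: back off a hair, about 0.05 rad, and the bit lines up (within 0.05 rad).
- key: Key standing upright in the lock at the start, 0.15 to 0.9 rad clockwise of release, 45 g. Origin: on its axis, under its steel collar (16 mm wide, 3 mm thick) that rests on the lock face; z up, x towards its bit and the red mark on the collar. It has 0.5 mm of side play and 1 mm of lift in the lock and turns with 0.03 to 0.1 N m. It can be drawn only at release, straight up, and is clear after 20 mm.
- key_bow (a point): Middle of the key's bow: upright black disc 32 mm across (27 mm above the key's origin, from 11 to 43 mm), 9 mm thick; its flat sides face the key's +y and -y and are pinched there.
- key_bit (a point): Lower end of the key, on its axis, 15 mm below its origin. The shank is 8 mm thick; its one bit is 5 mm thick (y), reaches to x = 16 mm and stands from 15 to 5 mm below the key's origin.
- bolt (a joint): Travel of the steel bolt towards the lid: 0 drawn back, 9 to 10 mm when fully thrown into the keeper. It moves during the last 0.6 to 0.9 rad of the clockwise turn, slower and slower, and stays thrown when the key is turned back.
- key_tray: Orange open tray with black lining, 78 (x) x 116 (y) x 24 mm high, walls 4 mm, floor 5 mm above the bench, fixed. Origin: centre of its underside, on the bench. To the left of tray and strongbox a navy drawer cabinet stands 225 mm high on the bench (x 0.40 to 0.67, y 0.10 to 0.29 m): pass over it.
- driver_blue: Small screwdriver with a blue handle, 143 mm long, lying on the strongbox's lid. Leave alone.
- tip_tin: Small round tin, 36 mm across, 15 mm high, near the key tray. Leave alone.
- wick_reel: Small blue reel of copper braid, 44 mm across, 11 mm high, near the key tray. Leave alone.
- side_cutters: Side cutters with red grips, 105 mm long, left on the bench. Leave alone.
- tape_roll: Roll of masking tape, 98 mm across, 25 mm high. Leave alone.
Things that resemble listed ones, but are neither listed nor needed, are in the scene too. What is shaped like the key but green is not meant.

How it is judged:
By the outcome, as a careful person would: the job done as asked, in the order asked, and still so for the second after the job is handed in, with the robot touching nothing.
It also fails if it takes over 72 s, if anything falls off the work surface, if the arm or the gripper's body presses on something with over 40 N, if the wrist force passes 120 N, or if a joint passes its speed limit or range.

## Working session

There is one attempt and no reset: what is moved stays moved. The work goes in short steps, Python scripts to look and compute and a tool call to move; the robot and the scene stay as the last step left them, time stands still between calls to the robot, and variables do not carry over. Pictures are saved under pics/ and viewed, at most 10 in all, crops included, and the job is handed in when it is done.

Besides the shell and the picture viewer there is one more tool, called after ">>>" as name(argument=value, ...), one argument or row to a line, values as JSON. send_rows: Moves the arm, as the interface text tells. Its arguments: {"type":"object","properties":{"moves":{"type":"array"},"squeeze":{"type":"number"}},"required":["moves"]}

```bash
mkdir -p pics; ls; cat > h.py <<'E'
import numpy as np, cv2
from workcell import status, vision, sign_off, models
from scipy.spatial.transform import Rotation as R
def ray(cam,u,v,z):
    c=vision.get_calibration(cam);K=np.array(c["intrinsics"]);T=np.array(c["world_to_cam"])
    d=T[:3,:3].T@np.linalg.solve(K,[u,v,1]);o=-T[:3,:3].T@T[:3,3]
    return o+d*(z-o[2])/d[2]
def proj(cam,p):
    c=vision.get_calibration(cam);K=np.array(c["intrinsics"]);T=np.array(c["world_to_cam"])
    x=K@(T[:3,:3]@np.array(p)+T[:3,3]);return x[:2]/x[2]
E
python3 - <<'E'
from h import *
o=status.get_obs();print(o)
a=vision.read_camera("top");cv2.imwrite("pics/top.png",a)
for n in ["case","key","key_tray","key_bow","bolt"]:
    for d in models.silhouettes("top",n)[:3]: print(n,round(d["p"],2),np.round(d["bbox"]))
b=vision.read_camera("side");cv2.imwrite("pics/side.png",b)
for n in ["case","key","key_tray"]:
    for d in models.silhouettes("side",n)[:3]: print(n,round(d["p"],2),np.round(d["bbox"]))
E
```

```text
pics
{'t': 0.0, 'q': array([ 6.88143800e+01,  1.96373025e+01,  8.73773794e+01, -2.98357563e-04,
        7.30754647e+01, -8.36424924e+00]), 'joint_velocities': array([-0.0087126 , -0.06641966, -0.02758892,  0.07223029,  0.02143373,
        0.10256502]), 'joint_efforts': array([-1.27643998e-03, -4.33676970e+01, -2.46020222e+01, -3.60929116e-04,
        7.87050929e-03,  3.67856137e-05]), 'position': array([0.11633323, 0.51154984, 0.2416172 ]), 'orientation': array([-1.79910771e+02, -1.28309630e-02,  1.67178706e+02]), 'ft_force': array([ 0.98452449, -0.62250636,  0.78439873]), 'ft_torque': array([ 0.0009574 , -0.05229841, -0.05068123]), 'gripper_force': 0.0, 'finger_gap': 0.08549427367131328}
case 0.72 [358. 247.   8.  17.]
case 0.68 [373. 190.  62.  59.]
case 0.29 [378. 199.  11.   9.]
key 0.59 [377. 199.   7.  14.]
key_tray 0.88 [391. 252.  40.  28.]
key_tray 0.37 [425. 254.  12.  17.]
key_bow 0.38 [376. 198.  12.  11.]
case 0.93 [367. 265.  83.  67.]
key 0.7 [350. 243.  15.  18.]
key 0.37 [330. 307.  12.   3.]
key_tray 0.61 [294. 292.  38.  46.]
```

View pics/top.png

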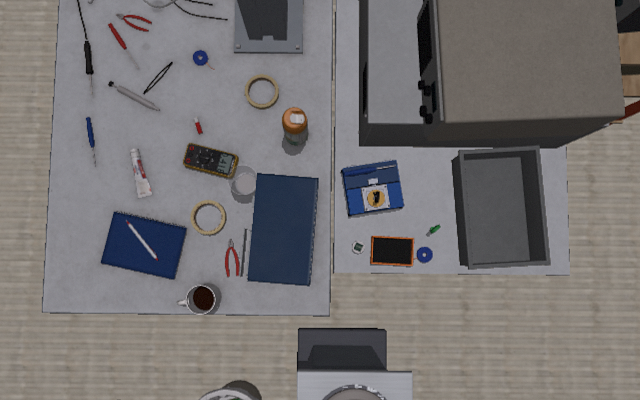

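View pics/side.png

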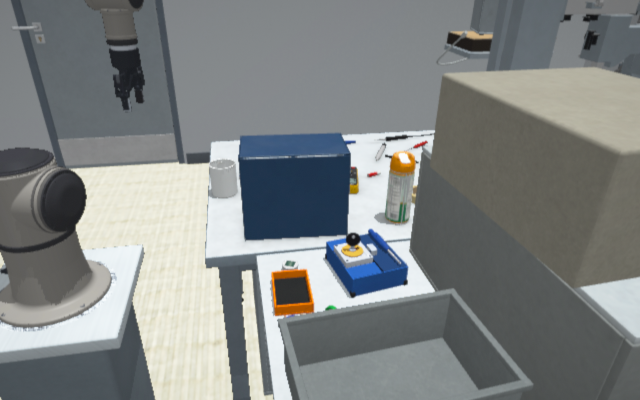

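The top picture shows the strongbox at (373,190) with the black key bow in brass at (376,198), and the tray at (391,252). The only look-alike is a green key at (433,230). The side picture shows the black-bowed key at (352,240). I choose the black key standing in the brass lock.

```bash
python3 - <<'E'
from h import *
a=cv2.imread("pics/top.png")
for n,(u,v,z) in dict(face=(376,198,.065),bow=(377,197,.1),tray=(391.5,251.5,.024),trTL=(371,237,.024),trBR=(413,266,.024),case=(373,190,.048),green=(433,230,.01),binTL=(455,150,.1),oven=(360,145,.2)).items(): print(n,np.round(ray("top",u,v,z),3))
s=models.silhouettes("top","case")
c=cv2.resize(a[150:275,335:445],None,fx=4.6,fy=4.6,interpolation=cv2.INTER_CUBIC)
b=cv2.imread("pics/side.png")[215:320,260:420]
cv2.imwrite("pics/c1.png",c);
c=vision.get_calibration("top");T=np.array(c["world_to_cam"]);print(-T[:3,:3].T@T[:3,3])
E
```

```text
face [ 0.625 -0.05   0.065]
bow [ 0.624 -0.049  0.1  ]
tray [ 0.482 -0.098  0.024]
trTL [ 0.521 -0.041  0.024]
trBR [ 0.443 -0.157  0.024]
case [ 0.649 -0.044  0.048]
green [ 0.543 -0.216  0.01 ]
binTL [ 0.752 -0.255  0.1  ]
oven [0.741 0.005 0.2  ]
[0.4735133  0.11485791 1.46175516]
```

View pics/c1.png

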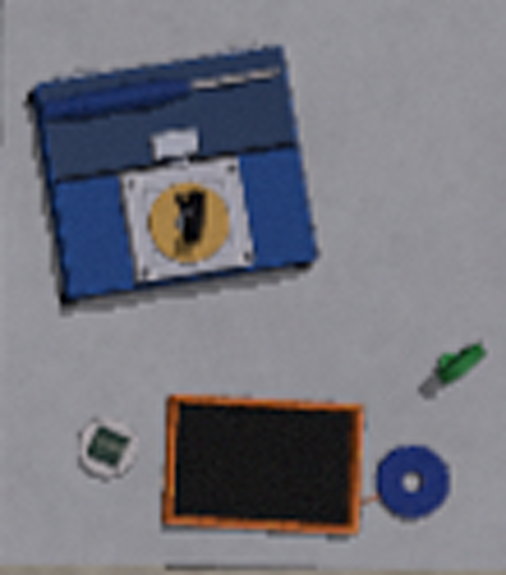

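The crop confirms the black key standing in the brass lock face at crop (188,222), with the case yawed about +10°. The green decoy lies at (455,368) and the tray at (263,463). Next I check the wrist camera mount and plan the transit.

```bash
cat >> h.py <<'E'
def delta(p,yaw):
    "tool-frame shift and rotvec from the present pose (tool down at yaw deg) "
    o=status.get_obs();A=R.from_euler('xyz',o['orientation'],degrees=True);B=R.from_euler('xyz',[180,0,yaw],degrees=True)
    return np.round((A.inv()*B).as_rotvec(),4),np.round(A.inv().apply(np.array(p)-o['position']),4)
E
python3 - <<'E'
from h import *
c=vision.get_calibration("wrist");T=np.array(c["world_to_cam"]);o=status.get_obs()
A=R.from_euler('xyz',o['orientation'],degrees=True)
print("cam in tool",A.inv().apply(-T[:3,:3].T@T[:3,3]-o['position']),"axis",A.inv().apply(T[2,:3]),c["intrinsics"])
for p in [(.116,.512,.36),(.3,.3,.36),(.58,-.045,.30)]: print(delta(p,180))
E
```

```text
cam in tool [ 0.08424931  0.0013779  -0.13136378] axis [-3.27773712e-01 -2.48657172e-04  9.44756229e-01] [[338.70430577   0.         317.70915117]
 [  0.         338.70430577 201.70861083]
 [  0.           0.           1.        ]]
(array([ 1.000e-04,  0.000e+00, -2.238e-01]), array([ 0.0005, -0.    , -0.1177]))
(array([ 1.000e-04,  0.000e+00, -2.238e-01]), array([-0.226 , -0.1659, -0.1177]))
(array([ 1.000e-04,  0.000e+00, -2.238e-01]), array([-0.5756, -0.4402, -0.0577]))
```

>>> send_rows(
  moves=[
    [0,0,0,0,0,-0.06,0.085],
    [0,0,-0.1,-0.02,-0.015,-0.118,0.085],
    [0,0,-0.2238,-0.07,-0.05,-0.118,0.085],
    [0,0,-0.2238,-0.118,-0.088,-0.118,0.085],
    [0,0,-0.2238,-0.166,-0.126,-0.118,0.085],
  ],
)

```text
t: 1.18
position: [0.2512, 0.3507, 0.3605]
orientation: [180.0, 0.0, -180.0]
ft_force: [1.2, 0.1, -0.7]
finger_gap: 0.085
gripper_force: 0.0
```

>>> send_rows(
  moves=[
    [0,0,0,-0.039,-0.044,0,0.085],
    [0,0,0,-0.078,-0.089,0,0.085],
    [0,0,0,-0.117,-0.133,0,0.085],
    [0,0,0,-0.155,-0.178,0,0.085],
    [0,0,0,-0.194,-0.222,0,0.085],
  ],
)

```text
t: 1.8
position: [0.4454, 0.1285, 0.3606]
orientation: [180.0, 0.0, 180.0]
ft_force: [1.0, 1.0, 0.2]
finger_gap: 0.0852
gripper_force: 0.0
```

>>> send_rows(
  moves=[
    [0,0,0,-0.039,-0.044,0,0.085],
    [0,0,0,-0.078,-0.089,0.005,0.085],
    [0,0,0,-0.117,-0.133,0.03,0.085],
    [0,0,0,-0.155,-0.178,0.08,0.085],
    [0,0,0,-0.155,-0.178,0.12,0.085],
  ],
)

```text
t: 2.42
position: [0.6011, -0.0506, 0.2389]
orientation: [-180.0, 0.1, 179.8]
ft_force: [0.4, 0.5, 0.2]
finger_gap: 0.0849
gripper_force: 0.0
```

```bash
python3 - <<'E'
from h import *
o=status.get_obs();print(o['position'],o['orientation'],o['q'],o['t'])
a=vision.read_camera("wrist");cv2.imwrite("pics/w1.png",a)
for n in ["case","key","key_bow","key_tray"]:
    for d in models.silhouettes("wrist",n)[:3]: print(n,round(d["p"],2),np.round(d["bbox"]))
E
```

```text
[ 0.60109593 -0.05055534  0.23889746] [-1.79961477e+02  1.12664903e-01  1.79837070e+02] [-1.20765483e+01  2.79869964e+01  7.46635603e+01 -1.48014072e-02
  7.72312531e+01 -1.01910324e+02] 2.425
case 0.94 [320. 216. 160. 146.]
case 0.32 [319. 214.  15.  35.]
key 0.93 [150. 115.  40.  26.]
key 0.86 [319. 214.  17.  36.]
key_bow 0.79 [319. 212.  15.  38.]
key_bow 0.75 [148. 114.  41.  29.]
key_bow 0.29 [174.  37.  49.  51.]
key_tray 0.67 [265.  46. 127.  92.]
key_tray 0.56 [320. 218. 154. 150.]
```

View pics/w1.png

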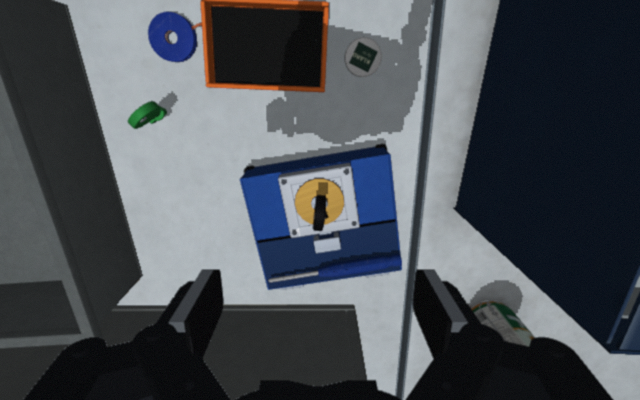

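The wrist picture shows the key bow at (319,212) over the brass face centred near (319,201). The green decoy is at (148,114) and the tray at (265,46). I measure the face circle and the bow direction in an enlarged crop.

```bash
python3 - <<'E'
from h import *
a=cv2.imread("pics/w1.png")
h=cv2.cvtColor(a,cv2.COLOR_BGR2HSV)
m=cv2.inRange(h,(12,90,120),(35,255,255));m[:150]=0;m[250:]=0;m[:,:270]=0;m[:,370:]=0
cs,_=cv2.findContours(m,cv2.RETR_EXTERNAL,cv2.CHAIN_APPROX_NONE);p=max(cs,key=cv2.contourArea)
print(cv2.fitEllipse(cv2.convexHull(p)))
e=cv2.fitEllipse(cv2.convexHull(p))
f=ray("wrist",*e[0],.065);print("face",f)
for z in (.065,.076,.092,.108): print(z,proj("wrist",[f[0],f[1],z]))
k=cv2.inRange(h,(0,0,0),(180,255,60));k[:170]=0;k[240:]=0;k[:,:300]=0;k[:,345:]=0
cs,_=cv2.findContours(k,cv2.RETR_EXTERNAL,cv2.CHAIN_APPROX_NONE);p=max(cs,key=cv2.contourArea);print(cv2.minAreaRect(p),cv2.contourArea(p))
s=models.silhouettes("wrist","case")[0]["region"]
print(cv2.minAreaRect(np.argwhere(s)[:,::-1].astype(np.float32)))
cv2.imwrite("pics/c2.png",cv2.resize(a[165:250,270:370],None,fx=7,fy=7,interpolation=cv2.INTER_CUBIC))
E
```

```text
((319.0496826171875, 201.33062744140625), (46.05164337158203, 48.62465286254883), 85.52095031738281)
face [ 0.62315274 -0.04483068  0.065     ]
0.065 [319.04968262 201.33062744]
0.076 [319.09268153 205.2056833 ]
0.092 [319.16051552 211.31887229]
0.108 [319.2355084  218.07722017]
((320.92071533203125, 212.4517364501953), (12.70595932006836, 35.29433059692383), 4.763641834259033) 311.5
((323.531005859375, 218.63528442382812), (130.2926483154297, 152.57528686523438), 80.24757385253906)
```

View pics/c2.png

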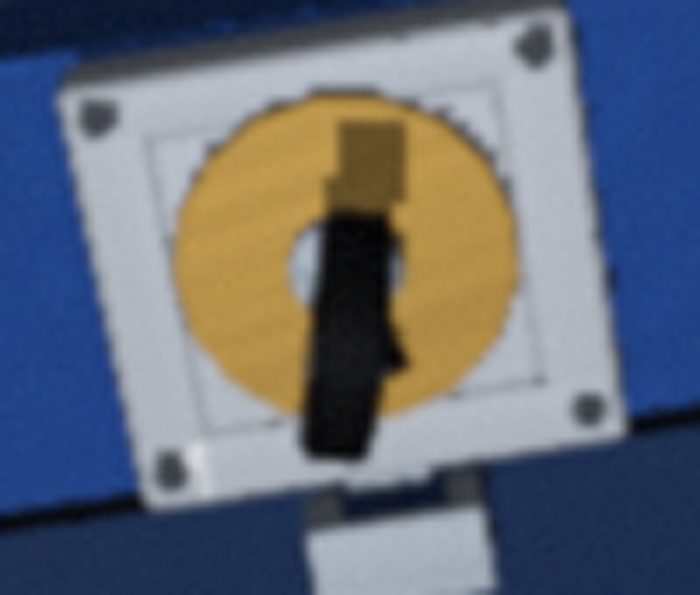

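The crop shows the bow strip running from (360,215) down to (340,455), so the key's x axis is about -6° in yaw, which fits the release geometry. The lock axis is near (0.623, -0.045). I approach above it.

>>> send_rows(
  moves=[
    [0,0,0.05,-0.011,0.003,0.05,0.06],
    [0,0,0.103,-0.022,0.006,0.095,0.04],
    [0,0,0.103,-0.022,0.006,0.099,0.04],
    [0,0,0.103,-0.022,0.006,0.099,0.04],
  ],
)

```text
t: 3.22
position: [0.6223, -0.0415, 0.1441]
orientation: [-180.0, 0.2, 174.2]
ft_force: [0.9, -0.3, 0.2]
finger_gap: 0.04
gripper_force: 0.0
```

```bash
cat >> h.py <<'E'
def look(name):
    o=status.get_obs();a=vision.read_camera("wrist");cv2.imwrite(f"pics/{name}.png",a)
    A=R.from_euler('xyz',o['orientation'],degrees=True)
    print("pos",np.round(o['position'],4),"rpy",np.round(o['orientation'],2),"F",np.round(o['ft_force'],1),"T",np.round(o['ft_torque'],2),"gap",round(o['finger_gap'],4))
    return a,o,A
E
python3 - <<'E'
from h import *
a,o,A=look("w2")
for n in ["key_bow","key"]:
    for d in models.silhouettes("wrist",n)[:2]:
        ys,xs=np.nonzero(d["region"]);print(n,round(d["p"],2),np.round(d["bbox"]),cv2.minAreaRect(np.c_[xs,ys].astype(np.float32)))
h=cv2.cvtColor(a,cv2.COLOR_BGR2HSV)
m=cv2.inRange(h,(12,90,120),(35,255,255));m[:,:200]=0;m[:,440:]=0
cs,_=cv2.findContours(m,cv2.RETR_EXTERNAL,cv2.CHAIN_APPROX_NONE);p=max(cs,key=cv2.contourArea)
e=cv2.fitEllipse(cv2.convexHull(p));print(e,ray("wrist",*e[0],.065))
for dz in (0,.03,.06): print("toolaxis",proj("wrist",o['position']+A.apply([0,0,dz])))
E
```

```text
pos [ 0.6223 -0.0415  0.1441] rpy [-179.98    0.21  174.2 ] F [ 0.9 -0.3  0.2] T [-0.02 -0.01 -0.  ] gap 0.04
key_bow 0.93 [ 60. 120.  71.  46.] ((58.34022521972656, 117.47686004638672), (37.95175552368164, 70.81181335449219), 75.61860656738281)
key_bow 0.73 [307. 238.  25.  53.] ((305.5, 237.0), (54.0, 23.0), 90.0)
key 0.95 [ 62. 123.  70.  41.] ((58.17308807373047, 118.13460540771484), (37.71349334716797, 72.7081069946289), 74.74488067626953)
key 0.63 [306. 240.  22.  54.] ((306.0, 237.5), (55.0, 22.0), 90.0)
((293.02545166015625, 228.91880798339844), (33.05279541015625, 53.34366226196289), 133.9248809814453) [ 0.62962199 -0.05824379  0.065     ]
toolaxis [315.78729874 282.54235777]
toolaxis [316.08706705 251.27780794]
toolaxis [316.30533161 228.51375087]
```

View pics/w2.png

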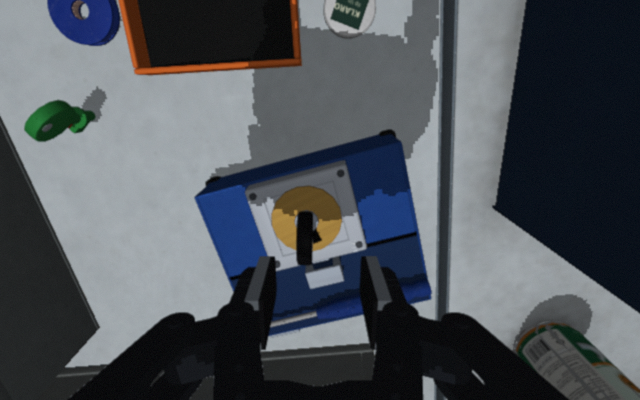

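Wrist view: the bow strip is now parallel to the jaws, at columns 297-312 (centre about 305). The jaws' centre is at column 316-318, so I need to shift along -y.

```bash
python3 - <<'E'
from h import *
a=cv2.imread("pics/w2.png");o=status.get_obs();A=R.from_euler('xyz',o['orientation'],degrees=True)
print(o['position'])
g=cv2.cvtColor(a,cv2.COLOR_BGR2GRAY)
for r in (222,230,238,246,254,260): print(r,list(g[r,288:326]))
for u,v,z in [(305,238,.092),(304.5,238,.096),(306,219,.065),(271,219,.065),(341,219,.065)]:
    p=ray("wrist",u,v,z);print(np.round(p,4),"tool",np.round(A.inv().apply(p-o['position']),4))
h=cv2.cvtColor(a,cv2.COLOR_BGR2HSV)
m=cv2.inRange(h,(12,80,50),(35,255,255))[180:255,255:350]
ys,xs=np.nonzero(m);print(cv2.fitEllipse(cv2.convexHull(np.c_[xs+255,ys+180].astype(np.int32))))
E
```

```text
[ 0.62242978 -0.04191663  0.14421286]
222 [np.uint8(134), np.uint8(135), np.uint8(133), np.uint8(135), np.uint8(135), np.uint8(134), np.uint8(131), np.uint8(141), np.uint8(119), np.uint8(62), np.uint8(19), np.uint8(7), np.uint8(9), np.uint8(6), np.uint8(3), np.uint8(8), np.uint8(9), np.uint8(9), np.uint8(6), np.uint8(7), np.uint8(5), np.uint8(5), np.uint8(6), np.uint8(2), np.uint8(29), np.uint8(67), np.uint8(80), np.uint8(92), np.uint8(124), np.uint8(135), np.uint8(121), np.uint8(125), np.uint8(131), np.uint8(133), np.uint8(131), np.uint8(132), np.uint8(136), np.uint8(135)]
230 [np.uint8(134), np.uint8(133), np.uint8(134), np.uint8(134), np.uint8(135), np.uint8(135), np.uint8(137), np.uint8(127), np.uint8(79), np.uint8(28), np.uint8(10), np.uint8(7), np.uint8(9), np.uint8(7), np.uint8(9), np.uint8(8), np.uint8(8), np.uint8(13), np.uint8(8), np.uint8(7), np.uint8(7), np.uint8(8), np.uint8(8), np.uint8(11), np.uint8(22), np.uint8(41), np.uint8(33), np.uint8(18), np.uint8(51), np.uint8(104), np.uint8(127), np.uint8(129), np.uint8(126), np.uint8(129), np.uint8(126), np.uint8(127), np.uin
[... 1908 characters left out ...]
nt8(8), np.uint8(11), np.uint8(13), np.uint8(11), np.uint8(13), np.uint8(14), np.uint8(13), np.uint8(45), np.uint8(112), np.uint8(147), np.uint8(158), np.uint8(159), np.uint8(155), np.uint8(154), np.uint8(149), np.uint8(147), np.uint8(144), np.uint8(145), np.uint8(141), np.uint8(131), np.uint8(114), np.uint8(102)]
[ 0.6245 -0.0485  0.092 ] tool [-0.0025 -0.0063  0.0522]
[ 0.6226 -0.0484  0.096 ] tool [-0.0006 -0.0065  0.0482]
[ 0.6233 -0.0487  0.065 ] tool [-0.0012 -0.0066  0.0792]
[ 0.6209 -0.072   0.065 ] tool [-0.0012 -0.0301  0.0792]
[ 0.6257 -0.0254  0.065 ] tool [-0.0012  0.0168  0.0792]
((306.1712646484375, 218.32064819335938), (65.06564331054688, 69.8471908569336), 92.14541625976562)
```

>>> send_rows(
  moves=[
    [0,0,0,-0.001,-0.0065,0.01,0.03],
    [0,0,0,-0.001,-0.0065,0.03,0.03],
    [0,0,0,-0.001,-0.0065,0.045,0.03],
    [0,0,0,-0.001,-0.0065,0.058,0.03],
    [0,0,0,-0.001,-0.0065,0.058,0.03],
  ],
)

```text
t: 4.0
position: [0.6211, -0.0483, 0.082]
orientation: [180.0, -0.1, 174.1]
ft_force: [-0.2, -1.0, 0.9]
finger_gap: 0.0301
gripper_force: 0.0
```

```bash
python3 - <<'E'
from h import *
a,o,A=look("w3")
for dz in (-.02,-.008,0): print("toolaxis",proj("wrist",o['position']+A.apply([0,0,dz])))
cv2.imwrite("pics/c3.png",cv2.resize(a[180:360,210:420],None,fx=3,fy=3,interpolation=cv2.INTER_CUBIC))
E
```

```text
pos [ 0.6211 -0.0483  0.082 ] rpy [ 1.7998e+02 -1.3000e-01  1.7410e+02] F [-0.2 -1.   0.9] T [0.01 0.03 0.01] gap 0.0301
toolaxis [314.44214191 308.68868277]
toolaxis [314.69855723 291.07349469]
toolaxis [314.84831088 280.78573618]
```

View pics/c3.png

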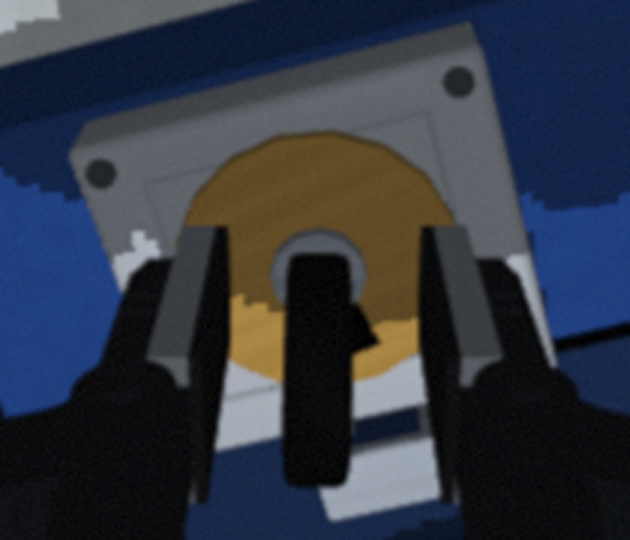

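The crop shows the bow between the jaws: bow centre at column 317, jaws' centre at about 325, so about 1 mm off in y. I shift and start closing.

>>> send_rows(
  moves=[
    [0,0,0,-0.001,-0.001,-0.002,0.02],
    [0,0,0,-0.001,-0.001,-0.002,0.015],
    [0,0,0,-0.001,-0.001,-0.002,0.013],
    [0,0,0,-0.001,-0.001,-0.002,0.013],
  ],
  squeeze=20,
)

```text
t: 4.55
position: [0.6226, -0.0494, 0.0855]
orientation: [180.0, 0.0, 174.1]
ft_force: [-0.8, 0.1, 0.5]
finger_gap: 0.0128
gripper_force: 0.0
```

```bash
python3 - <<'E'
from h import *
a,o,A=look("w4")
cv2.imwrite("pics/c4.png",cv2.resize(a[225:360,250:390],None,fx=4.4,fy=4.4,interpolation=cv2.INTER_CUBIC))
E
```

```text
pos [ 0.6226 -0.0494  0.0855] rpy [1.800e+02 1.000e-02 1.741e+02] F [-0.8  0.1  0.5] T [-0.02  0.05  0.02] gap 0.0128
```

View pics/c4.png

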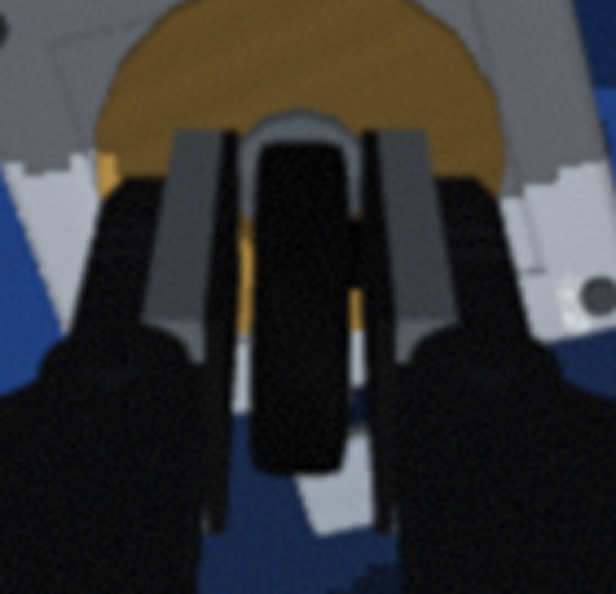

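The crop shows the jaws centred on the bow within about 0.3 mm (jaws 300, bow 298-304), with about 1.5° left to correct. Closing.

>>> send_rows(
  moves=[
    [0,0,0.02,0,0,0,0.012],
    [0,0,0.02,0,0,0,0.011],
    [0,0,0.02,0,0,0,0.01],
    [0,0,0.02,0,0,0,0.0095],
    [0,0,0.02,0,0,0,0.009],
  ],
  squeeze=20,
)

```text
t: 5.22
position: [0.6226, -0.0494, 0.0853]
orientation: [180.0, -0.0, 173.0]
ft_force: [1.3, 0.4, -1.1]
finger_gap: 0.0091
gripper_force: 0.2
```

>>> send_rows(
  moves=[
    [0,0,0,0,0,0,0.0085],
    [0,0,0,0,0,0,0.008],
    [0,0,0,0,0,0,0.008],
  ],
  squeeze=20,
)

```text
t: 5.6
position: [0.6226, -0.0494, 0.0853]
orientation: [180.0, 0.0, 173.0]
ft_force: [-0.5, -0.1, 1.0]
finger_gap: 0.0085
gripper_force: 20.4
```

```bash
python3 - <<'E'
from h import *
o=status.get_obs();print(o['ft_force'],o['ft_torque'],o['gripper_force'],o['finger_gap'])
E
```

```text
[-0.53940215 -0.12983434  0.96922443] [0.03038421 0.00711123 0.06274521] 20.410115718841553 0.008516012188331574
```

>>> send_rows(
  moves=[
    [0,0,0.05,0,0,0,0.008],
    [0,0,0.1,0,0,0,0.008],
    [0,0,0.15,0,0,0,0.008],
    [0,0,0.2,0,0,0,0.008],
    [0,0,0.25,0,0,0,0.008],
  ],
)

```text
t: 6.22
position: [0.6229, -0.0489, 0.0853]
orientation: [179.9, 0.0, 158.5]
ft_force: [1.1, 2.2, 0.3]
finger_gap: 0.0085
gripper_force: 20.3
```

```bash
cat >> h.py <<'E'
def st():
    o=status.get_obs();A=R.from_euler('xyz',o['orientation'],degrees=True)
    print("t",o['t'],"pos",np.round(o['position'],4),"yaw",round(o['orientation'][2],2),"Ftool",np.round(A.inv().apply(o['ft_force']),1),"Tz",round(o['ft_torque'][2],3),np.round(o['ft_torque'][:2],2),"gap",round(o['finger_gap'],4),round(o['gripper_force'],1),"q6",round(o['q'][5],1))
E
python3 -c "
from h import *
st()"
```

```text
t 6.225 pos [ 0.6229 -0.0489  0.0853] yaw 158.54 Ftool [-0.2  2.5 -0.3] Tz 0.008 [ 0.41 -0.22] gap 0.0085 20.3 q6 -80.1
```

>>> send_rows(
  moves=[
    [0,0,0.05,0,0.0005,0,0.008],
    [0,0,0.1,0,0.0005,0,0.008],
    [0,0,0.15,0,0.0005,0,0.008],
    [0,0,0.2,0,0.0005,0,0.008],
    [0,0,0.25,0,0.0005,0,0.008],
  ],
)

```text
t: 6.85
position: [0.6238, -0.048, 0.0854]
orientation: [179.9, 0.1, 144.2]
ft_force: [4.1, 3.4, -1.5]
finger_gap: 0.0088
gripper_force: 20.2
```

```bash
python3 -c "
from h import *
st()"
```

```text
t 6.85 pos [ 0.6238 -0.048   0.0854] yaw 144.22 Ftool [-1.4  5.2  1.6] Tz 0.203 [ 0.73 -0.67] gap 0.0088 20.2 q6 -65.7
```

>>> send_rows(
  moves=[
    [0,0,0,-0.0002,0.0007,0,0.008],
    [0,0,0,-0.0003,0.0013,0,0.008],
    [0,0,0,-0.0003,0.0013,0,0.008],
  ],
)

```text
t: 7.22
position: [0.6239, -0.0479, 0.0853]
orientation: [180.0, 0.0, 144.3]
ft_force: [1.0, 3.4, -0.8]
finger_gap: 0.0086
gripper_force: 20.3
```

```bash
python3 -c "
from h import *
st()"
```

```text
t 7.225 pos [ 0.6239 -0.0479  0.0853] yaw 144.33 Ftool [1.2 3.4 0.8] Tz 0.011 [ 0.55 -0.33] gap 0.0086 20.3 q6 -65.8
```

>>> send_rows(
  moves=[
    [0,0,0,0,0.0005,0,0.008],
    [0,0,0,0,0.0005,0,0.008],
  ],
)

```text
t: 7.48
position: [0.624, -0.0478, 0.0853]
orientation: [-180.0, -0.0, 144.3]
ft_force: [0.8, 1.4, 0.8]
finger_gap: 0.0086
gripper_force: 20.3
```

```bash
python3 -c "
from h import *
st()"
```

```text
t 7.475 pos [ 0.624  -0.0478  0.0853] yaw 144.31 Ftool [ 0.2  1.6 -0.8] Tz 0.032 [ 0.34 -0.17] gap 0.0086 20.3 q6 -65.7
```

>>> send_rows(
  moves=[
    [0,0,0.04,0,0.0005,0,0.008],
    [0,0,0.08,0,0.0007,0,0.008],
    [0,0,0.12,0,0.0008,0,0.008],
    [0,0,0.16,0,0.001,0,0.008],
    [0,0,0.2,-0.0001,0.0011,0,0.008],
  ],
)

```text
t: 8.1
position: [0.6249, -0.0473, 0.0853]
orientation: [-180.0, 0.0, 132.8]
ft_force: [1.1, 0.5, -1.0]
finger_gap: 0.0088
gripper_force: 20.3
```

```bash
python3 -c "
from h import *
st()"
```

```text
t 8.1 pos [ 0.6249 -0.0473  0.0853] yaw 132.77 Ftool [-0.3  1.1  1. ] Tz 0.061 [ 0.14 -0.29] gap 0.0088 20.3 q6 -54.1
```

>>> send_rows(
  moves=[
    [0,0,0.04,0,0.0002,0,0.008],
    [0,0,0.08,0,0.0003,0,0.008],
    [0,0,0.12,0,0.0005,0,0.008],
    [0,0,0.16,0,0.0006,0,0.008],
    [0,0,0.2,-0.0001,0.0008,0,0.008],
  ],
)

```text
t: 8.72
position: [0.6257, -0.0472, 0.0853]
orientation: [-180.0, 0.1, 121.3]
ft_force: [2.3, -0.7, -0.5]
finger_gap: 0.0088
gripper_force: 20.3
```

```bash
python3 -c "
from h import *
st()"
```

```text
t 8.725 pos [ 0.6257 -0.0472  0.0853] yaw 121.31 Ftool [-1.8  1.6  0.5] Tz 0.158 [-0.13 -0.35] gap 0.0088 20.3 q6 -42.6
```

>>> send_rows(
  moves=[
    [0,0,0.03,-0.0003,0.0003,0,0.008],
    [0,0,0.06,-0.0003,0.0004,0,0.008],
    [0,0,0.09,-0.0003,0.0005,0,0.008],
    [0,0,0.12,-0.0003,0.0006,0,0.008],
  ],
)

```text
t: 9.22
position: [0.6262, -0.047, 0.0853]
orientation: [-180.0, 0.1, 114.4]
ft_force: [0.7, -5.0, -0.6]
finger_gap: 0.0088
gripper_force: 20.3
```

```bash
python3 -c "
from h import *
st()"
```

```text
t 9.225 pos [ 0.6262 -0.047   0.0853] yaw 114.4 Ftool [-4.9 -1.4  0.6] Tz 0.059 [-0.93 -0.15] gap 0.0088 20.3 q6 -35.6
```

>>> send_rows(
  moves=[
    [0,0,0,-0.0006,-0.0001,0,0.008],
    [0,0,0,-0.0012,-0.0002,0,0.008],
    [0,0,0.03,-0.0012,-0.0001,0,0.008],
    [0,0,0.06,-0.0012,0,0,0.008],
  ],
)

```text
t: 9.72
position: [0.6265, -0.0472, 0.0853]
orientation: [-180.0, -0.0, 111.0]
ft_force: [-0.1, -2.0, 1.8]
finger_gap: 0.0084
gripper_force: 20.5
```

```bash
python3 -c "
from h import *
st()"
```

```text
t 9.725 pos [ 0.6265 -0.0472  0.0853] yaw 110.96 Ftool [-1.8 -0.8 -1.8] Tz 0.11 [-0.37 -0.03] gap 0.0084 20.5 q6 -32.3
```

>>> send_rows(
  moves=[
    [0,0,0.03,-0.0004,-0.0001,0,0.008],
    [0,0,0.06,-0.0004,0,0,0.008],
    [0,0,0.09,-0.0005,0.0001,0,0.008],
    [0,0,0.12,-0.0005,0.0002,0,0.008],
  ],
)

```text
t: 10.22
position: [0.627, -0.0474, 0.0853]
orientation: [180.0, -0.0, 104.1]
ft_force: [-1.0, 2.2, 1.6]
finger_gap: 0.0086
gripper_force: 20.6
```

```bash
python3 -c "
from h import *
st()"
```

```text
t 10.225 pos [ 0.627  -0.0474  0.0853] yaw 104.09 Ftool [ 2.4 -0.4 -1.6] Tz 0.149 [ 0.33 -0.02] gap 0.0086 20.6 q6 -25.4
```

>>> send_rows(
  moves=[
    [0,0,0.02,0.0003,0,0,0.008],
    [0,0,0.04,0.0003,0,0,0.008],
    [0,0,0.06,0.0003,0.0001,0,0.008],
  ],
)

```text
t: 10.6
position: [0.6272, -0.0474, 0.0853]
orientation: [180.0, -0.0, 100.7]
ft_force: [0.3, 2.5, -0.1]
finger_gap: 0.0084
gripper_force: 20.5
```

```bash
python3 -c "
from h import *
st()"
```

```text
t 10.6 pos [ 0.6272 -0.0474  0.0853] yaw 100.68 Ftool [2.4 0.7 0.1] Tz 0.148 [ 0.24 -0.19] gap 0.0084 20.5 q6 -22.0
```

>>> send_rows(
  moves=[
    [0,0,0.02,0.0004,0,0,0.008],
    [0,0,0.04,0.0004,0,0,0.008],
    [0,0,0.06,0.0004,0.0001,0,0.008],
  ],
)

```text
t: 10.98
position: [0.6272, -0.0473, 0.0853]
orientation: [180.0, 0.0, 97.2]
ft_force: [2.1, -0.7, 0.9]
finger_gap: 0.0087
gripper_force: 20.4
```

```bash
python3 -c "
from h import *
st()"
```

```text
t 10.975 pos [ 0.6272 -0.0473  0.0853] yaw 97.24 Ftool [-1.   2.  -0.9] Tz 0.143 [-0.   -0.34] gap 0.0087 20.4 q6 -18.5
```

>>> send_rows(
  moves=[
    [0,0,0.02,0,0.0003,0,0.008],
    [0,0,0.04,0,0.0004,0,0.008],
    [0,0,0.06,0,0.0005,0,0.008],
  ],
)

```text
t: 11.35
position: [0.6276, -0.0472, 0.0853]
orientation: [180.0, 0.0, 93.8]
ft_force: [1.6, -0.8, 0.1]
finger_gap: 0.0087
gripper_force: 21.0
```

```bash
python3 -c "
from h import *
st()
a,o,A=look('w5')
cv2.imwrite('pics/c5.png',cv2.resize(a[170:370,200:440],None,fx=3,fy=3,interpolation=cv2.INTER_CUBIC))"
```

```text
t 11.35 pos [ 0.6276 -0.0472  0.0853] yaw 93.81 Ftool [-0.9  1.5 -0.1] Tz 0.256 [-0.22 -0.45] gap 0.0087 21.0 q6 -15.1
pos [ 0.6276 -0.0472  0.0853] rpy [1.7999e+02 1.0000e-02 9.3810e+01] F [ 1.6 -0.8  0.1] T [-0.22 -0.45  0.26] gap 0.0087
```

View pics/c5.png

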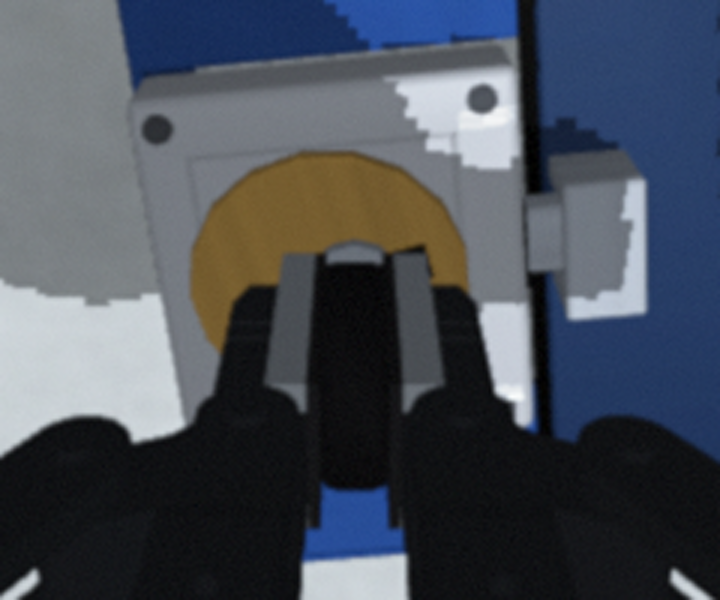

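The crop shows the steel bolt bridging from the housing into the keeper at (545,232), and the torque is rising. I check with small steps whether this is the stop.

>>> send_rows(
  moves=[
    [0,0,0,0,0.0003,0,0.008],
    [0,0,0.01,0,0.0003,0,0.008],
  ],
)

```text
t: 11.65
position: [0.6278, -0.0471, 0.0853]
orientation: [-180.0, 0.0, 93.3]
ft_force: [1.0, -0.5, 0.7]
finger_gap: 0.0086
gripper_force: 20.8
```

```bash
python3 -c "
from h import *
st()
for i in range(3): vision.read_camera('top');st()"
```

```text
t 11.65 pos [ 0.6278 -0.0471  0.0853] yaw 93.29 Ftool [-0.5  1.  -0.7] Tz 0.297 [-0.31 -0.29] gap 0.0086 20.8 q6 -14.5
t 11.7 pos [ 0.6278 -0.0471  0.0853] yaw 93.26 Ftool [-1.7  1.  -0.6] Tz 0.178 [-0.3  -0.23] gap 0.009 20.8 q6 -14.5
t 11.75 pos [ 0.6278 -0.0471  0.0853] yaw 93.29 Ftool [-2.6  0.2 -1.5] Tz 0.233 [-0.28 -0.24] gap 0.0086 20.7 q6 -14.5
t 11.8 pos [ 0.6278 -0.0471  0.0853] yaw 93.31 Ftool [-2.3  0.2 -0.9] Tz 0.193 [-0.33 -0.25] gap 0.0086 20.7 q6 -14.6
```

>>> send_rows(
  moves=[
    [0,0,0.007,0,0,0,0.008],
    [0,0,0.015,0,0,0,0.008],
  ],
)

```text
t: 12.05
position: [0.6279, -0.0471, 0.0853]
orientation: [180.0, 0.0, 92.4]
ft_force: [0.3, -2.3, 0.7]
finger_gap: 0.0086
gripper_force: 21.2
```

```bash
python3 -c "
from h import *
st()
for i in range(3): vision.read_camera('wrist');st()"
```

```text
t 12.05 pos [ 0.6279 -0.0471  0.0853] yaw 92.43 Ftool [-2.3  0.2 -0.7] Tz 0.319 [-0.34 -0.32] gap 0.0086 21.2 q6 -13.7
t 12.1 pos [ 0.6279 -0.0471  0.0853] yaw 92.41 Ftool [-1.8  1.4 -0.8] Tz 0.253 [-0.31 -0.31] gap 0.0088 21.1 q6 -13.7
t 12.15 pos [ 0.6279 -0.047   0.0853] yaw 92.44 Ftool [-1.2  0.4 -0.6] Tz 0.284 [-0.36 -0.36] gap 0.0086 21.0 q6 -13.7
t 12.2 pos [ 0.6279 -0.047   0.0853] yaw 92.45 Ftool [-2.2  1.2 -1.6] Tz 0.248 [-0.38 -0.35] gap 0.0088 21.0 q6 -13.7
```

The torque climbs linearly to about 0.28 N m, so this is the clockwise stop. I back off by retracing the path.

```bash
cat >> h.py <<'E'
Y=[93,97,104,111,121,132.8,144.3,158.5,173]
PX=[.6278,.6273,.6270,.6265,.6257,.6249,.6240,.6231,.6226]
PY=[-.0471,-.0473,-.0474,-.0472,-.0472,-.0473,-.0478,-.0486,-.0494]
def back(yaw0,p0,ws):
    A=R.from_euler('xyz',[180,0,yaw0],degrees=True)
    for w in ws:
        y=yaw0+np.degrees(w);p=np.array([np.interp(y,Y,PX),np.interp(y,Y,PY),p0[2]])
        print([0,0,-w]+list(np.round(A.inv().apply(p-np.array(p0)),4)))
E
python3 -c "
from h import *
back(92,[.6278,-.0471,0],[.05,.13,.21,.29,.37])
print()
back(92+21.2,[.6263,-.0472,0],[.09,.18,.27,.36,.45])
print()
back(92+21.2+25.8,[.6244,-.0476,0],[.09,.18,.27,.36,.45])"
```

```text
[0, 0, -0.05, np.float64(-0.0001), np.float64(-0.0002), np.float64(-0.0)]
[0, 0, -0.13, np.float64(-0.0002), np.float64(-0.0006), np.float64(-0.0)]
[0, 0, -0.21, np.float64(-0.0003), np.float64(-0.0008), np.float64(-0.0)]
[0, 0, -0.29, np.float64(-0.0001), np.float64(-0.0011), np.float64(-0.0)]
[0, 0, -0.37, np.float64(-0.0), np.float64(-0.0015), np.float64(-0.0)]

[0, 0, -0.09, np.float64(0.0002), np.float64(-0.0004), np.float64(-0.0)]
[0, 0, -0.18, np.float64(0.0003), np.float64(-0.0007), np.float64(-0.0)]
[0, 0, -0.27, np.float64(0.0004), np.float64(-0.0011), np.float64(-0.0)]
[0, 0, -0.36, np.float64(0.0005), np.float64(-0.0014), np.float64(-0.0)]
[0, 0, -0.45, np.float64(0.0004), np.float64(-0.0019), np.float64(-0.0)]

[0, 0, -0.09, np.float64(0.0002), np.float64(-0.0004), np.float64(-0.0)]
[0, 0, -0.18, np.float64(0.0002), np.float64(-0.0008), np.float64(-0.0)]
[0, 0, -0.27, np.float64(0.0003), np.float64(-0.0013), np.float64(-0.0)]
[0, 0, -0.36, np.float64(0.0003), np.float64(-0.0017), np.float64(-0.0)]
[0, 0, -0.45, np.float64(0.0003), np.float64(-0.002), np.float64(-0.0)]
```

>>> send_rows(
  moves=[
    [0,0,-0.05,-0.0001,-0.0002,0,0.008],
    [0,0,-0.13,-0.0002,-0.0006,0,0.008],
    [0,0,-0.21,-0.0003,-0.0008,0,0.008],
    [0,0,-0.29,-0.0002,-0.0011,0,0.008],
    [0,0,-0.37,-0.0002,-0.0015,0,0.008],
  ],
)

```text
t: 12.82
position: [0.625, -0.0481, 0.0853]
orientation: [-179.8, -0.0, 113.8]
ft_force: [-3.5, -5.3, 3.5]
finger_gap: 0.0087
gripper_force: 20.9
```

```bash
python3 -c "
from h import *
st()"
```

```text
t 12.825 pos [ 0.625  -0.0481  0.0853] yaw 113.77 Ftool [-3.4 -5.4 -3.4] Tz -0.027 [-1.14  0.74] gap 0.0087 20.9 q6 -35.1
```

>>> send_rows(
  moves=[
    [0,0,0,-0.0004,-0.0006,0,0.008],
    [0,0,0,-0.0008,-0.0012,0,0.008],
  ],
)

```text
t: 13.08
position: [0.625, -0.0483, 0.0853]
orientation: [-179.9, -0.1, 113.6]
ft_force: [-2.5, -0.0, 3.8]
finger_gap: 0.0088
gripper_force: 20.9
```

```bash
python3 -c "
from h import *
st();vision.read_camera('wrist');st()"
```

```text
t 13.075 pos [ 0.625  -0.0483  0.0853] yaw 113.59 Ftool [ 1.  -2.3 -3.8] Tz -0.07 [-0.16  0.51] gap 0.0088 20.9 q6 -35.0
t 13.125 pos [ 0.625  -0.0483  0.0853] yaw 113.6 Ftool [ 0.1 -4.1 -3.9] Tz 0.008 [-0.44  0.68] gap 0.0087 20.9 q6 -35.0
```

>>> send_rows(
  moves=[
    [0,0,0,0,-0.0008,-0.0004,0.008],
    [0,0,-0.05,0,-0.001,-0.0004,0.008],
    [0,0,-0.1,0.0001,-0.0012,-0.0004,0.008],
    [0,0,-0.15,0.0001,-0.0014,-0.0004,0.008],
  ],
)

```text
t: 13.62
position: [0.6239, -0.0491, 0.0853]
orientation: [-179.9, -0.0, 122.3]
ft_force: [-2.0, -3.0, 1.1]
finger_gap: 0.0089
gripper_force: 20.5
```

```bash
python3 -c "
from h import *
st();vision.read_camera('wrist');st()"
```

```text
t 13.625 pos [ 0.6239 -0.0491  0.0853] yaw 122.33 Ftool [-1.5 -3.3 -1.1] Tz -0.033 [-0.52  0.42] gap 0.0089 20.5 q6 -43.8
t 13.675 pos [ 0.6238 -0.049   0.0853] yaw 122.44 Ftool [-0.4 -3.6 -0.5] Tz -0.052 [-0.47  0.4 ] gap 0.0086 20.5 q6 -43.9
```

>>> send_rows(
  moves=[
    [0,0,0,0,-0.001,0,0.008],
    [0,0,-0.05,0,-0.0012,0,0.008],
    [0,0,-0.1,0.0001,-0.0014,0,0.008],
    [0,0,-0.15,0.0001,-0.0016,0,0.008],
  ],
)

```text
t: 14.18
position: [0.6228, -0.0495, 0.0854]
orientation: [180.0, -0.0, 130.9]
ft_force: [-0.5, -1.8, 0.1]
finger_gap: 0.0089
gripper_force: 20.3
```

```bash
python3 -c "
from h import *
st();vision.read_camera('wrist');st()"
```

```text
t 14.175 pos [ 0.6228 -0.0495  0.0854] yaw 130.87 Ftool [-1.  -1.6 -0.1] Tz -0.044 [-0.28  0.26] gap 0.0089 20.3 q6 -52.5
t 14.225 pos [ 0.6228 -0.0495  0.0854] yaw 130.99 Ftool [ 0.1 -1.  -0.1] Tz -0.001 [-0.2   0.13] gap 0.0087 20.2 q6 -52.6
```

>>> send_rows(
  moves=[
    [0,0,-0.06,0,-0.0005,0,0.008],
    [0,0,-0.12,0.0001,-0.0007,0,0.008],
    [0,0,-0.18,0.0001,-0.001,0,0.008],
    [0,0,-0.24,0.0001,-0.0012,0,0.008],
    [0,0,-0.3,0.0002,-0.0015,0,0.008],
  ],
)

```text
t: 14.85
position: [0.6222, -0.0499, 0.0855]
orientation: [179.9, 0.0, 148.0]
ft_force: [1.9, 0.7, -1.7]
finger_gap: 0.0087
gripper_force: 20.1
```

```bash
python3 -c "
from h import *
st();vision.read_camera('wrist');st()"
```

```text
t 14.85 pos [ 0.6222 -0.0499  0.0855] yaw 148.04 Ftool [-1.2  1.6  1.7] Tz -0.063 [ 0.16 -0.28] gap 0.0087 20.1 q6 -69.7
t 14.9 pos [ 0.6222 -0.0498  0.0855] yaw 148.18 Ftool [-0.3  1.6  1.7] Tz -0.037 [ 0.19 -0.28] gap 0.009 20.0 q6 -69.9
```

>>> send_rows(
  moves=[
    [0,0,-0.06,0,0.0004,0.0002,0.008],
    [0,0,-0.12,0,0.0003,0.0002,0.008],
    [0,0,-0.18,0,0.0001,0.0002,0.008],
    [0,0,-0.24,0,0,0.0002,0.008],
    [0,0,-0.3,0.0001,-0.0002,0.0002,0.008],
  ],
)

```text
t: 15.52
position: [0.6221, -0.0501, 0.0855]
orientation: [179.9, 0.1, 165.2]
ft_force: [2.0, 1.6, -0.6]
finger_gap: 0.0084
gripper_force: 20.1
```

```bash
python3 -c "
from h import *
st();vision.read_camera('wrist');st()"
```

```text
t 15.525 pos [ 0.6221 -0.0501  0.0855] yaw 165.19 Ftool [-1.5  2.1  0.6] Tz -0.018 [ 0.08 -0.31] gap 0.0084 20.1 q6 -86.9
t 15.575 pos [ 0.6221 -0.0501  0.0855] yaw 165.33 Ftool [-1.8  2.   0.9] Tz -0.036 [ 0.2  -0.38] gap 0.0086 20.1 q6 -87.0
```

>>> send_rows(
  moves=[
    [0,0,-0.04,-0.0004,0.0005,0.0002,0.008],
    [0,0,-0.08,-0.0004,0.0004,0.0002,0.008],
    [0,0,-0.12,-0.0004,0.0003,0.0002,0.008],
    [0,0,-0.15,-0.0004,0.0003,0.0002,0.008],
  ],
)

```text
t: 16.08
position: [0.6222, -0.0503, 0.0854]
orientation: [180.0, 0.0, 173.8]
ft_force: [0.1, 0.2, -0.4]
finger_gap: 0.0092
gripper_force: 20.4
```

```bash
python3 -c "
from h import *
st();vision.read_camera('wrist');st()"
```

```text
t 16.075 pos [ 0.6222 -0.0503  0.0854] yaw 173.76 Ftool [-0.1  0.2  0.4] Tz -0.012 [ 0.05 -0.1 ] gap 0.0092 20.4 q6 -95.4
t 16.125 pos [ 0.6222 -0.0503  0.0854] yaw 173.85 Ftool [-1.2  0.3 -0.7] Tz -0.006 [ 0.07 -0.14] gap 0.0085 20.4 q6 -95.5
```

Slow feeling steps now.

>>> send_rows(
  moves=[
    [0,0,-0.02,0,-0.0001,0,0.008],
    [0,0,-0.04,0,-0.0002,0,0.008],
    [0,0,-0.06,0,-0.0002,0,0.008],
  ],
)

```text
t: 16.5
position: [0.6221, -0.0504, 0.0854]
orientation: [180.0, 0.0, 177.3]
ft_force: [2.5, 1.8, 1.0]
finger_gap: 0.0087
gripper_force: 20.4
```

```bash
python3 -c "
from h import *
st();vision.read_camera('wrist');st();vision.read_camera('wrist');st()"
```

```text
t 16.5 pos [ 0.6221 -0.0504  0.0854] yaw 177.31 Ftool [-2.4  2.  -1. ] Tz -0.074 [ 0.3  -0.36] gap 0.0087 20.4 q6 -99.0
t 16.55 pos [ 0.6221 -0.0504  0.0854] yaw 177.35 Ftool [-1.6  2.9 -1. ] Tz -0.053 [ 0.42 -0.35] gap 0.0087 20.4 q6 -99.0
t 16.6 pos [ 0.6221 -0.0504  0.0854] yaw 177.28 Ftool [-1.4  1.9 -1. ] Tz -0.057 [ 0.44 -0.36] gap 0.0086 20.4 q6 -99.0
```

>>> send_rows(
  moves=[
    [0,0,-0.02,-0.0004,0.0005,0,0.008],
    [0,0,-0.04,-0.0004,0.0005,0,0.008],
    [0,0,-0.06,-0.0004,0.0004,0,0.008],
  ],
)

```text
t: 16.98
position: [0.6222, -0.0504, 0.0853]
orientation: [-180.0, -0.0, -179.2]
ft_force: [0.7, 1.0, 2.2]
finger_gap: 0.0086
gripper_force: 20.6
```

```bash
python3 -c "
from h import *
st();vision.read_camera('wrist');st();vision.read_camera('wrist');st()"
```

```text
t 16.975 pos [ 0.6222 -0.0504  0.0853] yaw -179.24 Ftool [-0.7  1.  -2.2] Tz -0.068 [ 0.11 -0.09] gap 0.0086 20.6 q6 -102.4
t 17.025 pos [ 0.6222 -0.0504  0.0853] yaw -179.2 Ftool [-0.5 -0.  -1.8] Tz -0.106 [ 0.15 -0.1 ] gap 0.0084 20.6 q6 -102.5
t 17.075 pos [ 0.6222 -0.0504  0.0853] yaw -179.28 Ftool [ 0.1  0.8 -1.2] Tz -0.016 [ 0.11 -0.09] gap 0.0088 20.6 q6 -102.4
```

>>> send_rows(
  moves=[
    [0,0,-0.02,0,0,0,0.008],
    [0,0,-0.04,0,0,0,0.008],
    [0,0,-0.05,0,0,0,0.008],
  ],
)

```text
t: 17.45
position: [0.6222, -0.0504, 0.0853]
orientation: [-180.0, -0.0, -176.4]
ft_force: [0.1, 0.4, 2.5]
finger_gap: 0.0088
gripper_force: 20.6
```

```bash
python3 -c "
from h import *
st();vision.read_camera('wrist');st();vision.read_camera('wrist');st()"
```

```text
t 17.45 pos [ 0.6222 -0.0504  0.0853] yaw -176.4 Ftool [-0.2  0.4 -2.5] Tz -0.023 [-0.   -0.03] gap 0.0088 20.6 q6 -105.3
t 17.5 pos [ 0.6222 -0.0504  0.0853] yaw -176.39 Ftool [ 0.  -0.3 -1.6] Tz -0.036 [-0.07 -0.05] gap 0.0083 20.6 q6 -105.3
t 17.55 pos [ 0.6222 -0.0504  0.0853] yaw -176.43 Ftool [-0.4  0.5 -1.8] Tz -0.021 [-0.04 -0.01] gap 0.0083 20.6 q6 -105.2
```

>>> send_rows(
  moves=[
    [0,0,-0.015,0,0,0,0.008],
    [0,0,-0.03,0,0,0,0.008],
    [0,0,-0.045,0,0,0,0.008],
  ],
)

```text
t: 17.92
position: [0.6223, -0.0504, 0.0853]
orientation: [-180.0, 0.0, -173.8]
ft_force: [0.1, -1.7, 2.4]
finger_gap: 0.0088
gripper_force: 20.6
```

```bash
python3 -c "
from h import *
st();vision.read_camera('wrist');st();vision.read_camera('wrist');st()"
```

```text
t 17.925 pos [ 0.6223 -0.0504  0.0853] yaw -173.81 Ftool [ 0.1 -1.7 -2.4] Tz -0.053 [-0.2  0. ] gap 0.0088 20.6 q6 -107.8
t 17.975 pos [ 0.6223 -0.0504  0.0853] yaw -173.78 Ftool [ 0.8 -1.6 -2.2] Tz -0.048 [-0.18  0.03] gap 0.0083 20.6 q6 -107.9
t 18.025 pos [ 0.6223 -0.0504  0.0853] yaw -173.84 Ftool [ 0.5 -1.2 -1.6] Tz -0.043 [-0.18 -0.  ] gap 0.0085 20.6 q6 -107.8
```

>>> send_rows(
  moves=[
    [0,0,-0.015,0,-0.0003,0,0.008],
    [0,0,-0.03,0,-0.0003,0,0.008],
    [0,0,-0.045,0,-0.0003,0,0.008],
  ],
)

```text
t: 18.4
position: [0.6223, -0.0505, 0.0853]
orientation: [180.0, 0.0, -171.2]
ft_force: [-0.8, -0.5, 2.7]
finger_gap: 0.0089
gripper_force: 20.7
```

```bash
python3 -c "
from h import *
st();vision.read_camera('wrist');st();vision.read_camera('wrist');st()"
```

```text
t 18.4 pos [ 0.6223 -0.0505  0.0853] yaw -171.23 Ftool [ 0.8 -0.4 -2.7] Tz -0.023 [-0.01 -0.01] gap 0.0089 20.7 q6 -110.5
t 18.45 pos [ 0.6223 -0.0505  0.0853] yaw -171.2 Ftool [ 0.5  0.9 -2.4] Tz -0.047 [ 0.   -0.01] gap 0.0088 20.7 q6 -110.5
t 18.5 pos [ 0.6223 -0.0505  0.0853] yaw -171.26 Ftool [ 0.7  0.2 -2.8] Tz -0.071 [0.01 0.04] gap 0.0088 20.7 q6 -110.4
```

>>> send_rows(
  moves=[
    [0,0,-0.015,0,0,0,0.008],
    [0,0,-0.03,0,0,0,0.008],
    [0,0,-0.03,0,0,0,0.008],
  ],
)

```text
t: 18.88
position: [0.6223, -0.0505, 0.0853]
orientation: [180.0, 0.0, -169.6]
ft_force: [0.7, -0.0, 1.8]
finger_gap: 0.0085
gripper_force: 20.7
```

```bash
python3 -c "
from h import *
st();vision.read_camera('wrist');st();vision.read_camera('wrist');st()"
```

```text
t 18.875 pos [ 0.6223 -0.0505  0.0853] yaw -169.56 Ftool [-0.6 -0.2 -1.8] Tz 0.015 [0.07 0.07] gap 0.0085 20.7 q6 -112.1
t 18.925 pos [ 0.6223 -0.0505  0.0853] yaw -169.57 Ftool [-0.3  0.  -3.5] Tz -0.049 [0.04 0.02] gap 0.0088 20.7 q6 -112.1
t 18.975 pos [ 0.6223 -0.0506  0.0853] yaw -169.58 Ftool [-0.4 -0.5 -2.3] Tz 0.009 [ 0.12 -0.05] gap 0.0086 20.7 q6 -112.1
```

>>> send_rows(
  moves=[
    [0,0,-0.015,0,0,0,0.008],
    [0,0,-0.03,0,0,0,0.008],
    [0,0,-0.03,0,0,0,0.008],
  ],
)

```text
t: 19.35
position: [0.6223, -0.0506, 0.0853]
orientation: [180.0, 0.0, -167.8]
ft_force: [0.9, 0.5, 2.4]
finger_gap: 0.0087
gripper_force: 20.7
```

```bash
python3 -c "
from h import *
st();vision.read_camera('wrist');st();vision.read_camera('wrist');st()"
```

```text
t 19.35 pos [ 0.6223 -0.0506  0.0853] yaw -167.84 Ftool [-1.   0.3 -2.4] Tz -0.008 [0.02 0.05] gap 0.0087 20.7 q6 -113.8
t 19.4 pos [ 0.6223 -0.0506  0.0853] yaw -167.85 Ftool [ 0.6  0.  -2.4] Tz 0.034 [ 0.07 -0.  ] gap 0.0088 20.7 q6 -113.8
t 19.45 pos [ 0.6223 -0.0506  0.0853] yaw -167.85 Ftool [-0.1  0.6 -1.9] Tz -0.031 [0.08 0.  ] gap 0.0085 20.7 q6 -113.8
```

>>> send_rows(
  moves=[
    [0,0,-0.015,0,0,0,0.008],
    [0,0,-0.03,0,0,0,0.008],
    [0,0,-0.04,0,0,0,0.008],
  ],
)

```text
t: 19.82
position: [0.6223, -0.0506, 0.0853]
orientation: [180.0, 0.0, -165.5]
ft_force: [-0.6, 0.1, 2.9]
finger_gap: 0.009
gripper_force: 20.7
```

```bash
python3 -c "
from h import *
st();vision.read_camera('wrist');st();vision.read_camera('wrist');st()
a=vision.read_camera('wrist');cv2.imwrite('pics/w6.png',a)
for f in ('w4','w5','w6'):
    g=cv2.cvtColor(cv2.imread(f'pics/{f}.png'),cv2.COLOR_BGR2GRAY)
    print(f)
    for r in (258,262,270,290,310,325,330,334): print(r,' '.join(str(x) for x in g[r,296:342]))"
```

```text
t 19.825 pos [ 0.6223 -0.0506  0.0853] yaw -165.52 Ftool [ 0.5  0.2 -2.9] Tz -0.038 [0.01 0.04] gap 0.009 20.7 q6 -116.2
t 19.875 pos [ 0.6223 -0.0506  0.0853] yaw -165.5 Ftool [ 0.2  0.1 -2.2] Tz -0.033 [-0.04 -0.03] gap 0.0087 20.7 q6 -116.2
t 19.925 pos [ 0.6223 -0.0506  0.0853] yaw -165.54 Ftool [ 0.2  0.3 -2. ] Tz -0.022 [ 0.07 -0.02] gap 0.0085 20.7 q6 -116.1
w4
258 60 60 61 55 31 11 9 19 50 76 87 90 82 52 28 18 13 10 13 10 10 11 10 10 10 12 12 12 13 19 31 47 78 86 82 62 33 10 8 23 49 60 61 60 62 59
262 60 61 58 43 24 7 7 27 59 83 90 81 44 13 5 6 9 7 8 9 5 11 7 4 4 3 7 9 5 6 3 9 40 75 89 72 37 12 9 14 34 55 62 60 57 60
270 60 58 46 25 12 10 8 17 45 73 80 55 26 13 7 7 6 3 7 7 8 8 9 8 8 3 5 9 4 4 6 8 14 46 69 55 26 10 8 7 18 43 54 63 61 63
290 45 25 10 10 7 8 8 20 63 112 106 61 16 8 6 11 10 8 11 9 9 9 10 11 6 5 8 7 9 11 6 10 11 22 38 34 18 12 7 8 14 9 14 36 52 61
310 15 16 15 16 12 10 27 89 150 159 105 41 14 9 4 6 13 12 8 14 14 12 12 10 15 12 12 12 10 12 13 5 18 75 145 159 114 53 15 11 15 18 12 18 11 12
325 10 16 15 17 13 11 22 34 39 39 26 14 5 12 8 5 12 7 8 7 10 7 10 8 9 7 10 8 
[... 1809 characters left out ...]
5 58 61 59 59 59 59 60 60
290 59 59 60 60 59 54 36 16 10 12 13 4 4 11 10 11 6 11 10 7 12 10 7 11 10 8 7 6 12 11 9 6 7 10 7 10 9 23 49 60 59 59 58 61 59 58
310 12 9 8 13 12 11 13 18 16 16 12 8 4 9 9 10 10 7 11 10 10 10 13 8 12 13 14 14 11 15 10 11 9 9 15 18 16 18 14 13 11 13 12 10 6 9
325 14 11 12 14 13 10 15 18 19 12 15 9 7 9 7 11 6 10 10 7 7 6 11 11 10 12 11 8 9 10 12 3 6 11 16 15 15 14 12 12 13 9 11 11 12 13
330 10 10 14 14 14 12 13 14 17 16 18 32 19 10 4 8 7 6 6 7 9 7 4 9 8 9 9 5 7 7 7 16 27 22 11 14 16 11 10 13 11 10 11 13 10 8
334 10 10 12 12 11 13 14 14 15 14 45 109 152 163 159 152 145 142 143 143 143 144 143 143 142 142 141 143 145 154 163 157 129 69 23 14 10 13 14 13 13 13 8 11 12 10
```

>>> send_rows(
  moves=[
    [0,0,-0.015,0,0,-0.0002,0.008],
    [0,0,-0.03,0,0,-0.0003,0.008],
    [0,0,-0.04,0,0,-0.0003,0.008],
  ],
)

```text
t: 20.35
position: [0.6223, -0.0506, 0.0854]
orientation: [180.0, 0.0, -163.2]
ft_force: [1.4, 0.2, -0.5]
finger_gap: 0.0085
gripper_force: 20.2
```

```bash
python3 -c "
from h import *
st();vision.read_camera('wrist');st();vision.read_camera('wrist');st()"
```

```text
t 20.35 pos [ 0.6223 -0.0506  0.0854] yaw -163.23 Ftool [-1.4 -0.2  0.5] Tz -0.043 [-0.01 -0.19] gap 0.0085 20.2 q6 -118.5
t 20.4 pos [ 0.6223 -0.0506  0.0854] yaw -163.21 Ftool [-1.  -0.8  0.8] Tz -0.08 [ 0.02 -0.26] gap 0.0087 20.2 q6 -118.5
t 20.45 pos [ 0.6223 -0.0506  0.0853] yaw -163.25 Ftool [-2.2 -0.2  1.2] Tz 0.037 [-0.03 -0.29] gap 0.0087 20.2 q6 -118.4
```

>>> send_rows(
  moves=[
    [0,0,-0.015,-0.0003,0,0,0.008],
    [0,0,-0.03,-0.0003,0,0,0.008],
    [0,0,-0.045,-0.0003,0,0,0.008],
  ],
)

```text
t: 20.82
position: [0.6224, -0.0506, 0.0854]
orientation: [180.0, -0.0, -160.6]
ft_force: [-0.1, -1.0, -1.8]
finger_gap: 0.0085
gripper_force: 20.1
```

```bash
python3 -c "
from h import *
st();vision.read_camera('wrist');st();vision.read_camera('wrist');st()"
```

```text
t 20.825 pos [ 0.6224 -0.0506  0.0854] yaw -160.63 Ftool [ 0.4 -0.9  1.8] Tz -0.036 [-0.18 -0.04] gap 0.0085 20.1 q6 -121.0
t 20.875 pos [ 0.6224 -0.0506  0.0855] yaw -160.6 Ftool [ 0.2 -1.5  1.7] Tz -0.091 [-0.17 -0.03] gap 0.0086 20.1 q6 -121.1
t 20.925 pos [ 0.6224 -0.0506  0.0854] yaw -160.66 Ftool [-0.6 -0.4  2.5] Tz -0.053 [-0.16 -0.  ] gap 0.0086 20.1 q6 -121.0
```

>>> send_rows(
  moves=[
    [0,0,-0.015,0,-0.0002,0.0002,0.008],
    [0,0,-0.03,0,-0.0002,0.0002,0.008],
    [0,0,-0.045,0,-0.0002,0.0002,0.008],
  ],
)

```text
t: 21.3
position: [0.6225, -0.0506, 0.0854]
orientation: [180.0, -0.0, -158.0]
ft_force: [-1.2, -0.8, -1.1]
finger_gap: 0.0089
gripper_force: 20.3
```

```bash
python3 -c "
from h import *
st();vision.read_camera('wrist');st();vision.read_camera('wrist');st()"
```

```text
t 21.3 pos [ 0.6225 -0.0506  0.0854] yaw -158.05 Ftool [ 1.4 -0.3  1.1] Tz -0.06 [-0.11  0.11] gap 0.0089 20.3 q6 -123.6
t 21.35 pos [ 0.6225 -0.0506  0.0854] yaw -158.02 Ftool [1.1 0.2 1.3] Tz -0.032 [-0.18  0.23] gap 0.0088 20.2 q6 -123.7
t 21.4 pos [ 0.6225 -0.0506  0.0854] yaw -158.08 Ftool [ 0.9 -0.   0.7] Tz -0.056 [-0.15  0.17] gap 0.0091 20.2 q6 -123.6
```

>>> send_rows(
  moves=[
    [0,0,-0.02,0.0002,0,0,0.008],
    [0,0,-0.04,0.0002,0,0,0.008],
    [0,0,-0.055,0.0002,0,0,0.008],
    [0,0,-0.07,0.0002,0,0,0.008],
  ],
)

```text
t: 21.9
position: [0.6225, -0.0509, 0.0854]
orientation: [-180.0, 0.0, -154.1]
ft_force: [0.6, -0.5, -1.5]
finger_gap: 0.0091
gripper_force: 20.1
```

```bash
python3 -c "
from h import *
st();vision.read_camera('wrist');st();vision.read_camera('wrist');st()"
```

```text
t 21.9 pos [ 0.6225 -0.0509  0.0854] yaw -154.05 Ftool [-0.4 -0.7  1.5] Tz -0.102 [-0.24  0.06] gap 0.0091 20.1 q6 -127.6
t 21.95 pos [ 0.6226 -0.0509  0.0854] yaw -154.02 Ftool [ 0.2 -0.3  0.8] Tz -0.119 [-0.14 -0.01] gap 0.0083 20.1 q6 -127.7
t 22.0 pos [ 0.6225 -0.0508  0.0854] yaw -154.08 Ftool [ 0.9 -1.2  0.9] Tz -0.083 [-0.13 -0.01] gap 0.0086 20.1 q6 -127.6
```

>>> send_rows(
  moves=[
    [0,0,-0.01,0,0,0,0.008],
    [0,0,-0.02,0,0,0,0.008],
  ],
)

```text
t: 22.25
position: [0.6226, -0.051, 0.0854]
orientation: [-180.0, 0.0, -152.9]
ft_force: [0.5, -2.3, -2.3]
finger_gap: 0.0086
gripper_force: 20.1
```

```bash
python3 -c "
from h import *
st();vision.read_camera('wrist');st();vision.read_camera('wrist');st()"
```

```text
t 22.25 pos [ 0.6226 -0.051   0.0854] yaw -152.93 Ftool [ 0.6 -2.3  2.3] Tz -0.14 [-0.39 -0.14] gap 0.0086 20.1 q6 -128.8
t 22.3 pos [ 0.6226 -0.051   0.0854] yaw -152.91 Ftool [ 0.  -2.1  2.5] Tz -0.174 [-0.39 -0.14] gap 0.0086 20.1 q6 -128.8
t 22.35 pos [ 0.6226 -0.0509  0.0854] yaw -152.94 Ftool [-0.  -1.6  2.5] Tz -0.138 [-0.41 -0.12] gap 0.0088 20.1 q6 -128.8
```

>>> send_rows(
  moves=[
    [0,0,-0.01,0,-0.0004,0,0.008],
    [0,0,-0.02,0,-0.0004,0,0.008],
  ],
)

```text
t: 22.6
position: [0.6227, -0.0511, 0.0854]
orientation: [180.0, 0.0, -151.8]
ft_force: [0.9, -1.6, -2.1]
finger_gap: 0.0086
gripper_force: 20.7
```

```bash
python3 -c "
from h import *
st();vision.read_camera('wrist');st();vision.read_camera('wrist');st()"
```

```text
t 22.6 pos [ 0.6227 -0.0511  0.0854] yaw -151.78 Ftool [-0.1 -1.8  2.1] Tz -0.265 [-0.34 -0.17] gap 0.0086 20.7 q6 -129.9
t 22.65 pos [ 0.6227 -0.0511  0.0854] yaw -151.76 Ftool [-0.9 -1.6  2.7] Tz -0.239 [-0.3  -0.19] gap 0.0091 20.6 q6 -130.0
t 22.7 pos [ 0.6227 -0.0511  0.0854] yaw -151.79 Ftool [-0.1 -0.8  2.2] Tz -0.21 [-0.32 -0.18] gap 0.0086 20.5 q6 -129.9
```

The anticlockwise stop is felt at tool yaw of about 206°. I back off to a net 0.05 rad and relax the side forces.

>>> send_rows(
  moves=[
    [0,0,0.03,0,0,0,0.008],
    [0,0,0.06,0,0.0001,0,0.008],
    [0,0,0.09,0,0.0002,0,0.008],
    [0,0,0.1,0,0.0002,0,0.008],
  ],
)

```text
t: 23.2
position: [0.6225, -0.0506, 0.0854]
orientation: [180.0, 0.0, -157.6]
ft_force: [-0.8, 2.0, -0.3]
finger_gap: 0.0087
gripper_force: 20.2
```

```bash
python3 -c "
from h import *
st();vision.read_camera('wrist');st();vision.read_camera('wrist');st()"
```

```text
t 23.2 pos [ 0.6225 -0.0506  0.0854] yaw -157.59 Ftool [0.  2.1 0.3] Tz 0.028 [0.19 0.03] gap 0.0087 20.2 q6 -124.1
t 23.25 pos [ 0.6225 -0.0507  0.0854] yaw -157.59 Ftool [-0.8  0.4  1.6] Tz -0.021 [0.27 0.08] gap 0.0088 20.2 q6 -124.1
t 23.3 pos [ 0.6225 -0.0507  0.0854] yaw -157.55 Ftool [-0.3  2.2  0. ] Tz 0.046 [ 0.29 -0.03] gap 0.0087 20.2 q6 -124.2
```

>>> send_rows(
  moves=[
    [0,0,0,0,0.0005,0,0.008],
    [0,0,0,0,0.0005,-0.0007,0.008],
    [0,0,0,0,0.0005,-0.0014,0.008],
    [0,0,0,0,0.0005,-0.002,0.008],
  ],
)

```text
t: 23.8
position: [0.6224, -0.0506, 0.0875]
orientation: [-180.0, 0.0, -157.5]
ft_force: [-0.3, -0.8, -0.3]
finger_gap: 0.0089
gripper_force: 20.2
```

```bash
python3 -c "
from h import *
st();vision.read_camera('wrist');st();vision.read_camera('wrist');st()"
```

```text
t 23.8 pos [ 0.6224 -0.0506  0.0875] yaw -157.54 Ftool [ 0.6 -0.6  0.3] Tz 0.001 [ 0.07 -0.01] gap 0.0089 20.2 q6 -124.1
t 23.85 pos [ 0.6224 -0.0506  0.0876] yaw -157.54 Ftool [ 0.  -0.3  0.6] Tz -0.01 [ 0.02 -0.07] gap 0.0087 20.2 q6 -124.1
t 23.9 pos [ 0.6224 -0.0505  0.0875] yaw -157.54 Ftool [0.1 0.3 0.4] Tz 0.014 [0.05 0.01] gap 0.0085 20.2 q6 -124.1
```

>>> send_rows(
  moves=[
    [0,0,0,0,0,-0.001,0.008],
    [0,0,0,0,0,-0.002,0.008],
    [0,0,0,0,0,-0.003,0.008],
    [0,0,0,0,0,-0.004,0.008],
  ],
)

```text
t: 24.4
position: [0.6224, -0.0505, 0.0915]
orientation: [180.0, 0.0, -157.5]
ft_force: [0.5, 0.4, -0.9]
finger_gap: 0.0085
gripper_force: 20.2
```

>>> send_rows(
  moves=[
    [0,0,0,0,0,-0.0015,0.008],
    [0,0,0,0,0,-0.003,0.008],
    [0,0,0,0,0,-0.0045,0.008],
    [0,0,0,0,0,-0.006,0.008],
  ],
)

```text
t: 24.9
position: [0.6224, -0.0505, 0.0975]
orientation: [180.0, 0.0, -157.5]
ft_force: [0.8, -0.0, -0.7]
finger_gap: 0.009
gripper_force: 20.2
```

```bash
python3 -c "
from h import *
st()"
```

```text
t 24.9 pos [ 0.6224 -0.0505  0.0975] yaw -157.54 Ftool [-0.7 -0.3  0.7] Tz -0.021 [-0.04 -0.  ] gap 0.009 20.2 q6 -124.1
```

>>> send_rows(
  moves=[
    [0,0,0,0,0,-0.002,0.008],
    [0,0,0,0,0,-0.005,0.008],
    [0,0,0,0,0,-0.009,0.008],
    [0,0,0,0,0,-0.014,0.008],
    [0,0,0,0,0,-0.025,0.008],
  ],
)

```text
t: 25.52
position: [0.6221, -0.0504, 0.1226]
orientation: [180.0, -0.0, -157.5]
ft_force: [-0.1, -0.2, -0.7]
finger_gap: 0.0086
gripper_force: 20.2
```

>>> send_rows(
  moves=[
    [0,0,0,0,0,-0.02,0.008],
    [0,0,0,0,0,-0.04,0.008],
    [0,0,0,0,0,-0.06,0.008],
    [0,0,0,0,0,-0.06,0.008],
  ],
)

```text
t: 26.02
position: [0.6234, -0.0507, 0.1847]
orientation: [-179.9, 0.2, -157.5]
ft_force: [0.5, -0.6, 0.1]
finger_gap: 0.0088
gripper_force: 20.3
```

```bash
python3 - <<'E'
from h import *
st()
a,o,A=look("w7")
b=vision.read_camera("side");cv2.imwrite("pics/s7.png",b)
for d in models.silhouettes("side","key")[:3]: print("side key",round(d["p"],2),np.round(d["bbox"]))
c=np.hstack([cv2.resize(a[100:400,120:520],(600,450)) , cv2.resize(b[150:330,280:360],(200,450),interpolation=cv2.INTER_CUBIC)])
cv2.imwrite("pics/c7.png",c)
E
```

```text
t 26.025 pos [ 0.6234 -0.0507  0.1847] yaw -157.54 Ftool [-0.2 -0.8 -0.1] Tz -0.007 [-0.04  0.01] gap 0.0088 20.3 q6 -124.1
pos [ 0.6234 -0.0507  0.1847] rpy [-179.86    0.21 -157.54] F [ 0.5 -0.6  0.1] T [-0.04  0.01 -0.01] gap 0.0088
```

View pics/c7.png

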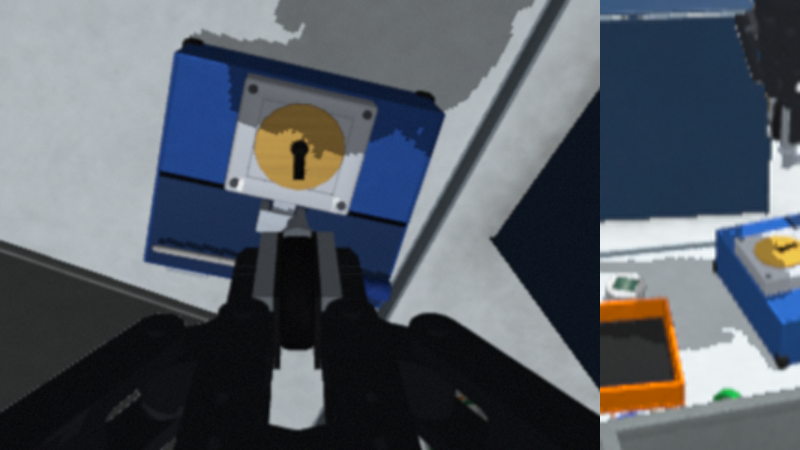

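The picture shows the key held in the jaws, its steel end at (300,225). The keyhole at (298,155) is empty and the bolt is in the keeper at (280,207). I carry the key to the tray, turning to yaw 90° on the way.

>>> send_rows(
  moves=[
    [0,0,0.18,0.029,0.0034,0,0.008],
    [0,0,0.36,0.058,0.0068,0,0.008],
    [0,0,0.54,0.087,0.0102,0,0.008],
    [0,0,0.72,0.116,0.0136,0,0.008],
    [0,0,0.9,0.1456,0.017,0,0.008],
  ],
)

```text
t: 26.8
position: [0.4799, -0.0904, 0.1815]
orientation: [-180.0, -0.1, 150.6]
ft_force: [-0.4, -0.4, -0.3]
finger_gap: 0.0088
gripper_force: 20.2
```

>>> send_rows(
  moves=[
    [0,0,0.18,0,0,0,0.008],
    [0,0,0.36,0,0,0,0.008],
    [0,0,0.54,0,0,0,0.008],
    [0,0,0.72,0,0,0,0.008],
    [0,0,0.9,0,0,0,0.008],
  ],
)

```text
t: 27.42
position: [0.4808, -0.0902, 0.1815]
orientation: [-179.9, -0.1, 99.0]
ft_force: [0.2, 0.7, -0.2]
finger_gap: 0.0083
gripper_force: 20.2
```

>>> send_rows(
  moves=[
    [0,0,0.08,0,0,0,0.008],
    [0,0,0.163,0,0,0,0.008],
    [0,0,0.163,0,0,0,0.008],
  ],
)

```text
t: 27.8
position: [0.4809, -0.0903, 0.1816]
orientation: [-179.9, -0.0, 90.0]
ft_force: [0.4, -0.3, 0.3]
finger_gap: 0.0087
gripper_force: 20.2
```

```bash
python3 - <<'E'
from h import *
st()
o=status.get_obs();print(o['q'])
A=R.from_euler('xyz',o['orientation'],degrees=True)
for s in (1,-1): print(s,(A*R.from_rotvec([0,s*.61,0])).as_matrix()[:,2])
vision.read_camera("wrist")
for d in models.silhouettes("wrist","key_tray")[:2]: print(round(d["p"],2),np.round(d["bbox"]),ray("wrist",d["bbox"][0],d["bbox"][1],.02))
for n in ([.443,-.156,.024],[.521,-.04,.024]): print(proj("wrist",n))
E
```

```text
t 27.8 pos [ 0.4809 -0.0903  0.1816] yaw 90.03 Ftool [-0.3  0.4 -0.3] Tz 0.049 [-0.06 -0.04] gap 0.0087 20.2 q6 -19.6
[-1.96171144e+01  1.94150674e+01  9.80222375e+01  5.66655030e-03
  6.26534709e+01 -1.96476566e+01]
1 [-0.0014781   0.57337109 -0.81929446]
-1 [-0.00092    -0.57236348 -0.81999951]
0.62 [323. 190.  90. 130.] [ 0.48634249 -0.09493211  0.02      ]
[277.34430892 252.52800774]
[364.73193476 129.10851321]
```

>>> send_rows(
  moves=[
    [0,0.15,0,0,0,0,0.008],
    [0,0.3,0,0,0,0,0.008],
    [0,0.46,0,0,0,0,0.008],
    [0,0.61,0,0,0,0,0.008],
    [0,0.61,0,0,0,0,0.008],
  ],
)

```text
t: 28.52
position: [0.4809, -0.092, 0.1808]
orientation: [-179.8, -35.0, 89.8]
ft_force: [0.1, 0.2, -0.8]
finger_gap: 0.0088
gripper_force: 20.3
```

```bash
python3 - <<'E'
from h import *
o=status.get_obs();print(o['q'],o['position'],o['orientation'])
A=R.from_euler('xyz',o['orientation'],degrees=True)
print("key tip",o['position']+A.apply([0,0,.0355]),"bit",o['position']+A.apply([-.016,0,.0355]))
print("to (.482,-.088,.049)",A.inv().apply(np.array([.482,-.088,.049])-o['position']))
E
```

```text
[-36.88426623  28.86317724  92.55792294  27.55235578  82.34107201
 -46.27218208] [ 0.48092799 -0.09198912  0.18080067] [-179.84623914  -34.98406432   89.75903315]
key tip [ 0.48091833 -0.0716351   0.15171522] bit [ 0.4808632  -0.08474397  0.14254164]
to (.482,-.088,.049) [-0.07229573  0.00135115  0.11027231]
```

>>> send_rows(
  moves=[
    [0,0,0,-0.02,0.0003,0.03,0.008],
    [0,0,0,-0.04,0.0007,0.06,0.008],
    [0,0,0,-0.056,0.001,0.085,0.008],
    [0,0,0,-0.067,0.0014,0.102,0.008],
    [0,0,0,-0.0723,0.0014,0.1103,0.008],
  ],
)

```text
t: 29.15
position: [0.4826, -0.0856, 0.0501]
orientation: [-180.0, -34.8, 90.1]
ft_force: [0.3, -0.4, -0.9]
finger_gap: 0.0085
gripper_force: 20.3
```

>>> send_rows(
  moves=[
    [0,0,0,-0.0005,0,0.0008,0.008],
    [0,0,0,-0.0011,0,0.0016,0.008],
    [0,0,0,-0.0017,0,0.0025,0.008],
    [0,0,0,-0.0017,0,0.0025,0.008],
  ],
)

```text
t: 29.65
position: [0.4828, -0.0866, 0.0478]
orientation: [180.0, -34.9, 90.0]
ft_force: [-0.3, -0.8, -1.0]
finger_gap: 0.0087
gripper_force: 20.3
```

>>> send_rows(
  moves=[
    [0,0,0,-0.0007,0,0.001,0.008],
    [0,0,0,-0.0014,0,0.002,0.008],
    [0,0,0,-0.0019,0,0.0028,0.008],
    [0,0,0,-0.0019,0,0.0028,0.008],
  ],
)

```text
t: 30.15
position: [0.4826, -0.0863, 0.044]
orientation: [-180.0, -35.0, 90.0]
ft_force: [0.1, 0.5, -0.8]
finger_gap: 0.0089
gripper_force: 20.3
```

>>> send_rows(
  moves=[
    [0,0,0,0,0,0,0.014],
    [0,0,0,0,0,0,0.02],
    [0,0,0,0,0,0,0.03],
    [0,0,0,0,0,0,0.03],
    [0,0,0,0,0,0,0.03],
  ],
)

```text
t: 30.78
position: [0.4827, -0.0864, 0.0442]
orientation: [180.0, -35.0, 90.0]
ft_force: [-0.5, -0.5, -0.5]
finger_gap: 0.0298
gripper_force: 0.0
```

```bash
python3 - <<'E'
from h import *
st()
vision.read_camera("wrist")
for n in ("key","key_tray"):
  for d in models.silhouettes("wrist",n)[:3]: print(n,round(d["p"],2),np.round(d["bbox"]),np.round(ray("wrist",d["bbox"][0],d["bbox"][1],.012),3))
E
```

```text
t 30.775 pos [ 0.4827 -0.0864  0.0442] yaw 89.99 Ftool [-0.6 -0.5  0.1] Tz 0.029 [-0.28  0.03] gap 0.0298 0.0 q6 -54.7
key 0.76 [319. 334.  32. 106.] [ 0.484 -0.109  0.012]
key_tray 0.93 [320. 292. 152. 188.] [ 0.485 -0.088  0.012]
```

>>> send_rows(
  moves=[
    [0,0,0,0.006,0,-0.008,0.03],
    [0,0,0,0.023,0,-0.033,0.03],
    [0,0,0,0.046,0,-0.066,0.03],
    [0,0,0,0.069,0,-0.098,0.03],
    [0,0,0,0.092,0,-0.131,0.03],
  ],
)

```text
t: 31.55
position: [0.4825, -0.0859, 0.2062]
orientation: [180.0, -34.9, 90.0]
ft_force: [-0.4, 0.2, 0.3]
finger_gap: 0.0304
gripper_force: 0.0
```

>>> send_rows(
  moves=[
    [0,-0.15,0,0,0,0,0.03],
    [0,-0.3,0,0,0,0,0.03],
    [0,-0.46,0,0,0,0,0.03],
    [0,-0.61,0,0,0,0,0.03],
    [0,-0.61,0,0,0,0,0.03],
  ],
)

```text
t: 32.17
position: [0.4826, -0.084, 0.2053]
orientation: [179.9, 0.0, 90.2]
ft_force: [-0.1, -0.4, -0.3]
finger_gap: 0.0301
gripper_force: 0.0
```

```bash
python3 - <<'E'
from h import *
a,o,A=look("w8")
for n in ("key","key_bow","key_tray"):
  for d in models.silhouettes("wrist",n)[:3]:
    ys,xs=np.nonzero(d["region"]);r=cv2.minAreaRect(np.c_[xs,ys].astype(np.float32))
    c=cv2.boxPoints(r);print(n,round(d["p"],2),np.round(d["bbox"]),[np.round(ray("wrist",u,v,.012),3)[:2].tolist() for u,v in c])
# bolt: position of bolt/keeper edges in wrist view
for n in ([.482,-.098,.005],): print(proj("wrist",n))
for d in models.silhouettes("wrist","bolt")[:2]: print("bolt",round(d["p"],2),np.round(d["bbox"]))
E
```

```text
pos [ 0.4826 -0.084   0.2053] rpy [179.93   0.    90.2 ] F [-0.1 -0.4 -0.3] T [-0.   -0.02  0.02] gap 0.0301
key_bow 0.77 [316. 199.  16.  61.] [[0.476, -0.08], [0.489, -0.08], [0.49, -0.143], [0.475, -0.143]]
key_tray 0.74 [319. 189.  81. 122.] [[0.438, -0.163], [0.446, -0.04], [0.525, -0.042], [0.528, -0.165]]
key_tray 0.16 [308. 268.  40.  39.] [[0.452, -0.166], [0.493, -0.166], [0.493, -0.211], [0.451, -0.211]]
[316.63946787 185.84585475]
bolt 0.41 [536. 139.   7.  18.]
```

```bash
python3 - <<'E'
from h import *
vision.read_camera("wrist")
for d in models.silhouettes("wrist","key_bow")[:1]: print(round(d["p"],2),np.round(d["bbox"]))
st();print(sign_off())
E
```

```text
t 32.525 pos [ 0.4826 -0.0869  0.204 ] yaw 89.89 Ftool [-0.2  0.1  0.4] Tz 0.001 [-0.02  0.02] gap 0.0301 0.0 q6 -19.1
the job is handed in; nothing more can be done
None
```

I turned the key clockwise to its stop, turned it back to release, drew it out with almost no force and left it in the orange tray, then handed the job in at 32.5 s. The stop was felt as rising torque, and the bolt showed in the keeper, but I did not measure its full travel. The last detector check on the key just before hand-in returned nothing; 0.35 s earlier it lay inside the tray.

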